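Pack a vial for cold transport

ROBOT

A 6-joint arm with a two-finger parallel gripper is mounted at the origin on a cart in front of the work surface, level with it; the furniture and walls round the work are solid. World frame = base frame: x ahead of the robot, y to its left, z up, the work surface at z = 0. Lengths are in m, angles in rad, forces in N, time in s.
With the tool pointing down it reaches from about 0.225 to 0.875 m from the base axis. Payload 3.4 kg.
Tool frame: the origin (TCP) lies between the finger pads; the fingertips stand 11 mm ahead of it and the grasp point (between the pads) lies 8 mm behind it (tips_ahead is the distance from the TCP to the fingertips, in m); z points along the fingers, x is the direction in which the jaws open and shut, and the axes are right-handed (so a half turn about z gives the same grasp; the last joint's range is limited). The gripper opens to 85 mm and grips with 20 to 120 N. Pads are 22 mm wide; open, the fingers measure 114 mm over their backs; the gripper's body (76 mm by 85 mm) begins 54 mm behind the grasp point. The pads swing forward as they close: fully open they stand 13 mm farther back than shut.
Start: joints at [1.199, 0.276, 1.505, -0, 1.361, -0.121], TCP at [0.143, 0.557, 0.242] pointing down, gripper open.
Joint ranges: [-2.89, 2.89], [-0.75, 2.08], [0.22, 2.7], [-1.18, 4.32], [0.11, 2.71], [-2.7, 2.7]. Speed limits (rad/s): [2.57, 2.57, 3.14, 3.14, 3.14, 3.14].

INTERFACE

Orientations are given as a unit quaternion [w, x, y, z].
In Python, from rig import get_state, get_image, sign_off, masks_of, tips_ahead gives the robot as it stands.
- The arm moves only by the tool play_rows, never from a script. Its argument "series" is a list of rows, each an object of numbers: "fingers": the closure, from -1 (fully open) to 1 (shut); "dx", "dy", "dz": the shift along the world's x, y, z in mm; "turn": the turn about the world's z in rad. A call has 1 to 20 rows; each row shifts and turns the pose as measured when the row begins; what a row does not reach is not made up. A row lasts 1/12 s, in which the tool goes at most 41.7 mm and 7.16 degrees, less where a joint would pass 70% of its speed; a pose out of reach is approached as far as the arm can. A call with a gripper value outside its range is refused whole. The fingers move at their own pace and stop on an object; "squeeze" is the grip in N (left out, the last holds). Time passes only in rows, so rows that do not move let the fingers close. It gives the time, the measured TCP pose, the force and the opening at its end, in the units of the state.
- get_state(): the state, without advancing time (a new reading comes with each control period).
- get_image(name): name is "scene" or "side" or "wrist"; returns a dict with "pixels" (420x560x3 uint8, red, green, blue), "vfov" (degrees; the focal length in pixels is half the picture's height over the tangent of half this angle, whatever the lens; pixels are square), "cx", "cy" (the principal point, pixels), "rvec" (rotation vector, rad) and "tvec" (3), from world to camera coordinates, as OpenCV has them; the wrist camera has in their place "hand_eye" (4x4, takes a point from camera to tool coordinates, whose origin is the TCP and whose axes are the tool frame's). Camera axes: x right, y down, z forward; pixel columns grow to the right and rows downward; lengths in m; the calibration is good to about 2 mm. A picture is of the moment at which its call begins: read the wrist's pose just before it. There is no depth.
- sign_off(): hands the job in, once; it reports no verdict.
Trained networks look in a picture, given as the dict that the camera call returned (one of the last four; its "shot" number tells which), for a name from the list of things; names that differ only in an ending like _2 or _b are one class to them, and where a whole thing is asked for, a point or a joint stands for the part that bears it (a point fixed in the world has none). Each returns a list of dicts, best first, with "p" (0 to 1); they miss things now and then, are a little off and sometimes report something else, mostly with a low value. They report only what shows in the picture. A call takes as long as a camera call. They do not tell look-alikes from the thing itself.
- masks_of(picture, label): "region" (420x560 bool, what is visible of it) and "xy" ([column, row] in pixels, amid what is visible of it).
The state is a dict: "clock": time; "qpos": joint angles; "qd": joint speeds; "effort": joint torques, N m; "position": TCP position; "ee_rot": TCP orientation; "contact_force": force on the tool from outside, world axes, zero at the start; "moment": the same for the moment, N m; "width": finger opening in m.
Only numpy, scipy, OpenCV 4.12 (cv2) and the standard library are available. Lean on these libraries where they do the work, as an engineer would, in place of code of your own. Each camera call takes 0.05 s, during which the arm holds its last target. There are 200 camera calls.

TASK

Pack the larger of the two vials for transport in the carrier: first stand the cool brick in the carrier's slot, then the empty cup in its round well, the vial upright in the cup, the deep cap over the vial onto the cup, and last the carrier's lid squarely onto its base. Seat every part fully home, keep the vial upright all the time, and leave the small vial and the two saline bottles standing where they are.

Things in the scene. Friction and masses are not known exactly. Their poses are not given: they have to be found in the camera images.
- carrier: Fixed base of the transport carrier: white plate 134 x 154 mm (x, y), 12 mm thick; on it a grey foam block 118 x 138 mm, top at z = 34 mm. In the block a round well, 68 mm diameter, centred at (0, -30) mm, and a slot 108 mm (x) by 38 mm (y) centred at (0, +45) mm, both 20 mm deep (floors at z = 14 mm). Origin: centre of the underside; z up.
- hood: Carrier lid, standing on its rim: white open-bottomed hood 134 x 154 mm (x, y), 101 mm high, inside 124 x 144 x 95 mm, 350 g. Black bar handle along y over the middle of its top: 100 x 14 x 12 mm, centre at z = 128 mm, 20 mm free under it. Closed, its rim rests on the white plate round the foam, origin 12 mm above the carrier's, axes parallel (half turn allowed). Origin: centre of rim plane.
- cool_brick: Hard-shell cool brick, white plastic, 100 mm long (x), 30 mm thick (y), 65 mm high (z), standing on its long narrow edge; goes into the slot in the same upright position, length along the slot. About 0.2 kg. Origin: centre of its underside.
- cup: Lower part of the canister: grey plastic cup, open at the top, standing upright. 62 mm outer diameter up to the shoulder at 38 mm, then a neck of 50 mm outer diameter up to the rim at 50 mm; bore 44 mm, inner floor at 4 mm. Origin: centre of its underside; z up.
- cap: Deep cap of the canister: grey ribbed plastic, closed at the top, standing on its open end. 60 mm outer diameter (63 mm at the slightly flared mouth, lowest 6 mm), 51 mm high, inside 54 mm wide and 48 mm deep. Set down without turning over the cup's neck until its rim rests on the cup's shoulder, origin 38 mm above the cup's. Origin: centre of the open rim's plane; z up.
- vial: The larger vial, to be packed: glass with a green flip cap, 37 mm diameter, 78 mm high, standing upright; body of full width up to 64 mm, cap about 30 mm wide above. Origin: centre of its underside; z up.
- small_vial: The smaller vial, purple flip cap, 29 mm diameter, 61 mm high, standing upright: stays where it is. Origin: centre of its underside.
- saline_a: Plastic saline bottle with a paper slip, about 50 mm wide, 111 mm high, standing among the parts: stays where it is. Origin: on its underside, within 5 mm of the middle.
- saline_b: A second plastic saline bottle, about 60 mm wide with its paper slip, 111 mm high, standing between carrier and lid: stays where it is. Origin: on its underside, within 12 mm of the middle.
There are look-alikes about, which are no part of the job. Leave any blue look-alike of the cap alone. What is shaped like the cool_brick but green is not meant.

How it is judged:
On the way, in this order (a step that is already met when the one before it is completed fails the run):
1. the cool brick stands in the slot of the carrier, let go (x of cool_brick in the frame of carrier between -0.008 and 0.008 m and y of cool_brick in the frame of carrier between 0.037 and 0.053 m and z of cool_brick in the frame of carrier between 0.01 and 0.018 m and angle between cool_brick's own z axis and vertical below 0.1 rad and contact force between the fingers and cool_brick below 0.2 N), for 0.2 s.
2. the canister cup stands in the round well of the carrier, let go (x of cup in the frame of carrier between -0.008 and 0.008 m and y of cup in the frame of carrier between -0.038 and -0.022 m and z of cup in the frame of carrier between 0.01 and 0.018 m and angle between cup's own z axis and vertical below 0.1 rad and contact force between the fingers and cup below 0.2 N), for 0.2 s.
3. the larger vial stands upright on the floor of the cup, let go (horizontal distance between vial and cup below 0.007 m and z of vial in the frame of cup between 0 and 0.008 m and angle between vial's own z axis and vertical below 0.15 rad and contact force between the fingers and vial below 0.2 N), for 0.2 s.
4. the canister cap is seated on the shoulder of the cup, over the vial, let go (horizontal distance between cap and cup below 0.005 m and z of cap in the frame of cup between 0.034 and 0.042 m and angle between cap's own z axis and vertical below 0.1 rad and contact force between the fingers and cap below 0.2 N), for 0.2 s.
5. the carrier's lid is seated all round on the base, let go (x of hood in the frame of carrier between -0.006 and 0.006 m and y of hood in the frame of carrier between -0.006 and 0.006 m and z of hood in the frame of carrier between 0.008 and 0.016 m and angle between hood's own z axis and vertical below 0.05 rad and angle between the x axis of hood and the x axis of carrier, either way round below 0.1 rad and contact force between the fingers and hood below 0.2 N), for 0.2 s.
At the end, for the whole second after the job is handed in: Brick in slot, cup in well (8 mm sideways, 4 mm height), larger vial upright on the cup floor (7 mm), cap on the cup's shoulder (5 mm sideways, 4 mm height), lid down on the base (6 mm sideways, 4 mm height, square to 0.1 rad); all let go and at rest (all of step 1 and all of step 2 and all of step 3 and all of step 4 and all of step 5 and linear speed of each of cool_brick, cup, vial, cap, hood below 0.02 m/s); the robot touches nothing.
It fails at once if the vial to be packed is tipped by more than 0.6 rad (angle between vial's own z axis and vertical above 0.6 rad).
It fails at once if the small vial is shifted by more than 30 mm or tipped over (distance of small_vial from where it was at the start of the episode above 0.03 m or angle between small_vial's own z axis and vertical above 0.5 rad).
It fails at once if the first saline bottle is shifted by more than 30 mm or tipped over (distance of saline_a from where it was at the start of the episode above 0.03 m or angle between saline_a's own z axis and vertical above 0.5 rad).
It fails at once if the second saline bottle is shifted by more than 30 mm or tipped over (distance of saline_b from where it was at the start of the episode above 0.03 m or angle between saline_b's own z axis and vertical above 0.5 rad).
It also fails if it takes over 128 s, if anything falls off the work surface, if the arm or the gripper's body presses on something with over 40 N, if the wrist force passes 120 N, or if a joint passes its speed limit or range.

## Working session

There is one attempt and no reset: what is moved stays moved. The work goes in short steps, Python scripts to look and compute and a tool call to move; the robot and the scene stay as the last step left them, time stands still between calls to the robot, and variables do not carry over. Pictures are saved under pics/ and viewed, about 12 in all and at most 16, crops included, and the job is handed in when it is done.

Besides the shell and the picture viewer there is one more tool, called after ">>>" as name(argument=value, ...), one argument or row to a line, values as JSON. play_rows: Moves the arm, as the interface text tells. Its arguments: {"type":"object","properties":{"series":{"type":"array"},"squeeze":{"type":"number"}},"required":["series"]}

```bash
mkdir -p pics; ls; cat > h.py <<'E'
import numpy as np, cv2
from rig import *
def save(im,name): cv2.imwrite('pics/'+name,cv2.cvtColor(im['pixels'],cv2.COLOR_RGB2BGR))
E
python3 - <<'E'
from h import *
s=get_state(); print({k:np.round(v,3) for k,v in s.items()})
a=get_image('scene'); b=get_image('side')
for i in(a,b): print(i['vfov'],i['cx'],i['cy'],i['rvec'],i['tvec'],i['shot'])
big=np.vstack([a['pixels'],b['pixels']])
save(a,'scene0.png'); save(b,'side0.png')
for n in ['carrier','hood','cool_brick','cup','cap','vial','small_vial','saline_a']:
  for nm,i in(('scene',a),('side',b)):
    print(n,nm,[(round(float(d['p']),2),np.round(d['xy']).tolist(),int(d['region'].sum())) for d in masks_of(i,n)])
E
```

```text
pics
{'clock': np.float64(0.0), 'qpos': array([ 1.199,  0.277,  1.506,  0.   ,  1.361, -0.121]), 'qd': array([ 0.001, -0.003,  0.   ,  0.001,  0.001,  0.001]), 'effort': array([-1.0000e-03, -4.1678e+01, -2.4581e+01, -0.0000e+00,  1.1000e-02,
       -0.0000e+00]), 'position': array([0.143, 0.557, 0.241]), 'ee_rot': array([ 0.   ,  0.79 ,  0.613, -0.001]), 'contact_force': array([0.056, 0.177, 0.329]), 'moment': array([ 0.016,  0.044, -0.019]), 'width': np.float64(0.085)}
48.100927237208666 275.5562299885388 223.32920763259537 [ 2.16146558 -0.69747457  0.30937665] [-0.42540237  0.23209192  0.90081403] 1
57.078356025567835 279.69840643636394 207.4952246106525 [ 2.22654908 -0.42005717  0.17653743] [-0.48197237  0.14045324  0.98851602] 2
carrier scene [(0.7, [232.0, 168.0], 1872), (0.62, [289.0, 168.0], 452)]
carrier side [(0.96, [274.0, 155.0], 1115), (0.23, [227.0, 154.0], 327)]
hood scene [(0.83, [310.0, 212.0], 4855)]
hood side [(0.8, [310.0, 195.0], 3249)]
cool_brick scene [(0.92, [222.0, 225.0], 1081), (0.84, [163.0, 204.0], 941)]
cool_brick side [(0.79, [203.0, 174.0], 499), (0.19, [231.0, 152.0], 291)]
cup scene [(0.82, [182.0, 180.0], 502)]
cup side [(0.62, [232.0, 153.0], 299)]
cap scene [(0.98, [319.0, 361.0], 1399), (0.82, [363.0, 319.0], 1132)]
cap side [(0.66, [272.0, 319.0], 900), (0.59, [326.0, 293.0], 852)]
vial scene [(0.66, [317.0, 281.0], 527)]
vial side [(0.88, [295.0, 252.0], 373)]
small_vial scene [(0.77, [200.0, 198.0], 204)]
small_vial side [(0.54, [234.0, 173.0], 130)]
saline_a scene [(0.9, [256.0, 251.0], 803), (0.71, [292.0, 167.0], 445)]
saline_a side [(0.88, [258.0, 219.0], 579), (0.48, [312.0, 154.0], 242)]
```

View pics/scene0.png

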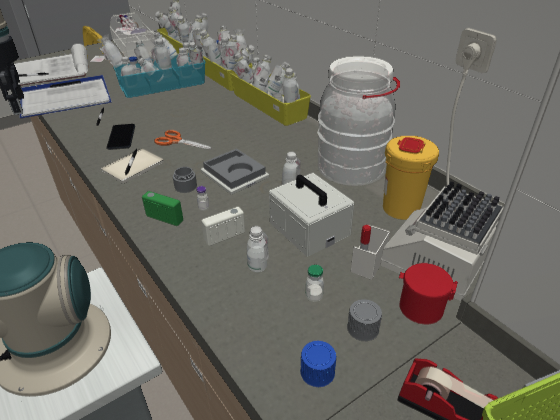

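View pics/side0.png

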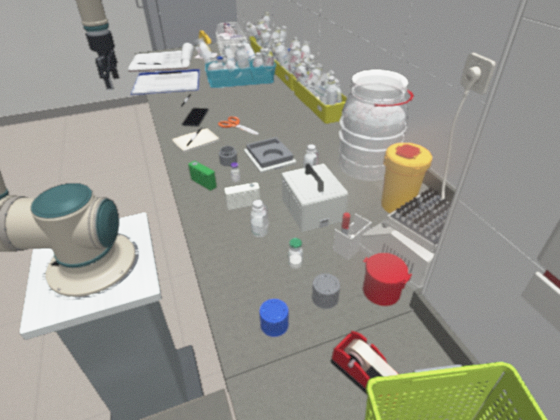

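The scene shows the white brick at (222,225) with the green look-alike at (163,208). The grey cup is at (184,179), the grey cap at (364,320) and the blue look-alike at (318,362). The green-capped vial is at (315,283) and the small purple one at (201,197). The bottles are at (257,250) and (291,167), the hood at (310,212) and the carrier at (234,168). Next I fit model silhouettes to the masks.

```bash
cat >> h.py <<'E'
from scipy.optimize import minimize
from scipy.spatial.transform import Rotation as R
def cam(im,s=None):
    f=210/np.tan(np.radians(im['vfov'])/2); K=np.array([[f,0,im['cx']],[0,f,im['cy']],[0,0,1]])
    if 'rvec' in im: Rm=cv2.Rodrigues(np.array(im['rvec'],float))[0]; t=np.array(im['tvec'],float)
    else:
        q=s['ee_rot']; T=np.eye(4); T[:3,:3]=R.from_quat([q[1],q[2],q[3],q[0]]).as_matrix(); T[:3,3]=s['position']
        W=np.linalg.inv(T@np.array(im['hand_eye'])); Rm,t=W[:3,:3],W[:3,3]
    return K,Rm,t
def proj(c,P):
    K,Rm,t=c; q=(np.asarray(P)@Rm.T+t)@K.T; return q[:,:2]/q[:,2:]
def ray(c,px,z):
    K,Rm,t=c; d=Rm.T@np.linalg.solve(K,[px[0],px[1],1]); o=-Rm.T@t; return (o+d*(z-o[2])/d[2])[:2]
def cyl(*rz):
    a=np.linspace(0,2*np.pi,24,False); return [np.array([[r*np.cos(u),r*np.sin(u),z] for r,z in zz for u in a]) for zz in rz]
def box(x,y,z0,z1): return np.array([[i*x/2,j*y/2,k] for i in(-1,1) for j in(-1,1) for k in(z0,z1)])
M={'cool_brick':[box(.1,.03,0,.065)],'cup':cyl([(.031,0),(.031,.038)],[(.025,.038),(.025,.05)]),
 'cap':cyl([(.0315,0),(.0315,.006)],[(.03,.006),(.03,.051)]),'vial':cyl([(.0185,0),(.0185,.064)],[(.015,.06),(.015,.078)]),
 'small_vial':cyl([(.0145,0),(.0145,.05)],[(.012,.045),(.012,.061)]),'carrier':[box(.134,.154,0,.012),box(.118,.138,.012,.034)],
 'hood':[box(.134,.154,0,.101),box(.014,.1,.122,.134)],'saline_a':cyl([(.025,0),(.025,.07)],[(.013,.07),(.013,.111)]),
 'saline_b':cyl([(.025,0),(.025,.07)],[(.013,.07),(.013,.111)])}
def fit(name,views,x0,yaw0=0,z=0,yawfree=False,S=4):
    # views: list of (cam, mask); maximise IoU at S x resolution
    ms=[cv2.resize(m.astype(np.uint8),None,fx=S,fy=S,interpolation=cv2.INTER_LINEAR) for c,m in views]
    def cost(p):
        y=p[2]/100*10 if yawfree else yaw0; Rz=np.array([[np.cos(y),-np.sin(y),0],[np.sin(y),np.cos(y),0],[0,0,1]]); r=0
        for (c,_),m in zip(views,ms):
            g=np.zeros_like(m)
            for part in M[name]:
                q=proj(c,part@Rz.T+[p[0]/100,p[1]/100,z]); q=(q+.5)*S-.5
                cv2.fillConvexPoly(g,cv2.convexHull(np.round(q*16).astype(np.int32)),1,shift=4)
            r-=(g&m).sum()/max(1,(g|m).sum())
        return r/len(views)
    best=None
    for y in ([yaw0] if not yawfree else [yaw0-.25,yaw0,yaw0+.25]):
        p0=[x0[0]*100,x0[1]*100]+([y*10] if yawfree else [])
        r=minimize(cost,p0,method='Nelder-Mead',options=dict(initial_simplex=[p0]+[list(np.add(p0,np.eye(len(p0))[i]*1.5)) for i in range(len(p0))],xatol=.01,fatol=1e-4))
        if best is None or r.fun<best.fun: best=r
    p=best.x; return np.round([p[0]/100,p[1]/100,p[2]/10 if yawfree else yaw0],4),round(-best.fun,3)
E
python3 - <<'E'
from h import *
a=get_image('scene'); b=get_image('side'); ca,cb=cam(a),cam(b)
pk={'carrier':((232,168),(274,155)),'hood':((310,212),(310,195)),'cool_brick':((222,225),(241,195)),'cup':((182,180),(228,156)),'cap':((363,319),(326,293)),
'vial':((317,281),(295,252)),'small_vial':((200,198),(235,173)),'saline_a':((256,251),(258,219)),'saline_b':((292,167),(312,154))}
for n,(pa,pb) in pk.items():
  vs=[]
  for im,c,p in((a,ca,pa),(b,cb,pb)):
    ds=[d for d in masks_of(im,n) if np.hypot(*(np.array(d['xy'])-p))<15]
    vs.append((c,ds[0]['region']) if ds else None)
  zc=.02 if n=='carrier' else .03
  for lab,v,c,p in(('scene',vs[:1],ca,pa),('side',vs[1:],cb,pb)):
    g=ray(c,p,zc)
    if v[0] is None: print(n,lab,'none; ray',g.round(3)); continue
    print(n,lab,'ray',g.round(3),'fit',*fit(n,v,g,yawfree=n in('carrier','hood','cool_brick')))
E
```

```text
carrier scene ray [0.586 0.305] fit [0.5902 0.3015 0.0525] 0.938
carrier side ray [0.601 0.277] fit [0.5904 0.3032 0.0402] 0.925
hood scene ray [0.628 0.003] fit [ 0.6088 -0.0203 -0.0165] 0.977
hood side ray [0.617 0.012] fit [ 0.6102 -0.0187 -0.0471] 0.943
cool_brick scene ray [0.427 0.088] fit [0.4283 0.0809 0.0316] 0.884
cool_brick side none; ray [0.427 0.089]
cup scene ray [0.437 0.321] fit [0.4484 0.3315 0.    ] 0.959
cup side ray [0.448 0.315] fit [0.4503 0.3314 0.    ] 0.839
cap scene ray [ 0.501 -0.319] fit [ 0.5046 -0.3179  0.    ] 0.925
cap side ray [ 0.502 -0.329] fit [ 0.5046 -0.319   0.    ] 0.949
vial scene ray [ 0.493 -0.19 ] fit [ 0.4816 -0.1956  0.    ] 0.882
vial side ray [ 0.486 -0.186] fit [ 0.4821 -0.196   0.    ] 0.871
small_vial scene ray [0.437 0.217] fit [0.4389 0.2115 0.    ] 0.759
small_vial side ray [0.443 0.207] fit [0.4423 0.214  0.    ] 0.668
saline_a scene ray [ 0.442 -0.037] fit [ 0.4384 -0.048   0.    ] 0.841
saline_a side ray [ 0.44  -0.033] fit [ 0.4385 -0.046   0.    ] 0.812
saline_b scene ray [0.716 0.194] fit [0.7018 0.1807 0.    ] 0.608
saline_b side ray [0.718 0.218] fit [0.7041 0.2021 0.    ] 0.553
```

>>> play_rows(
  series=[
    {"dx":35,"dy":-20,"dz":12,"turn":0.022},
    {"dx":35,"dy":-20,"dz":12,"turn":0.022},
    {"dx":35,"dy":-20,"dz":12,"turn":0.022},
    {"dx":35,"dy":-20,"dz":12,"turn":0.022},
    {"dx":35,"dy":-20,"dz":12,"turn":0.022},
    {"dx":35,"dy":-20,"dz":12,"turn":0.022},
    {"dx":35,"dy":-20,"dz":12,"turn":0.022},
    {"dx":35,"dy":-20,"dz":12,"turn":0.022},
    {"dx":35,"dy":-20,"dz":12,"turn":0.022},
    {"dx":35,"dy":-20,"dz":12,"turn":0.022},
    {"dx":35,"dy":-20,"dz":12,"turn":0.022},
    {"dx":35,"dy":-20,"dz":12,"turn":0.022},
    {"dx":0},
  ],
)

```text
invalid input at $.series[0]: expected keys fingers, dx, dy, dz, turn
```

```bash
python3 - <<'E'
from h import *
s=get_state(); w=get_image('wrist'); print(s['position'],s['ee_rot'],np.round(w['hand_eye'],3).tolist(),w['vfov'],w['cx'],w['cy'])
save(w,'w1.png'); c=cam(w,s)
for n in ['carrier','cup','small_vial','cool_brick']:
  print(n,[(round(float(d['p']),2),np.round(d['xy']).tolist(),int(d['region'].sum()),ray(c,d['xy'],.03).round(3)) for d in masks_of(w,n)])
E
```

```text
[0.14270754 0.55703589 0.24232913] [-2.89756752e-05  7.89994142e-01  6.13114389e-01  3.18641218e-05] [[1.0, 0.0, 0.0, -0.001], [-0.0, 0.955, 0.298, -0.076], [0.0, -0.298, 0.955, -0.132], [0.0, 0.0, 0.0, 1.0]] 70.87593813629765 279.36064333117633 208.79790404886464
carrier []
cup []
small_vial [(0.6, [120.0, 405.0], 465, array([0.419, 0.232]))]
cool_brick []
```

View pics/w1.png

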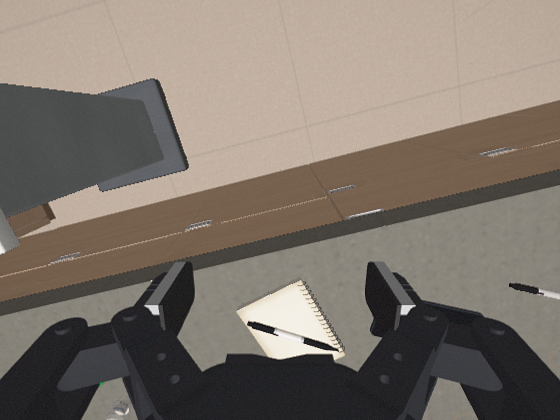

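>>> play_rows(
  series=[
    {"fingers":-1,"dx":36,"dy":-20,"dz":12,"turn":0.022},
    {"fingers":-1,"dx":36,"dy":-20,"dz":12,"turn":0.022},
    {"fingers":-1,"dx":36,"dy":-20,"dz":12,"turn":0.022},
    {"fingers":-1,"dx":36,"dy":-20,"dz":12,"turn":0.022},
    {"fingers":-1,"dx":36,"dy":-20,"dz":12,"turn":0.022},
    {"fingers":-1,"dx":36,"dy":-20,"dz":12,"turn":0.022},
    {"fingers":-1,"dx":36,"dy":-20,"dz":12,"turn":0.022},
    {"fingers":-1,"dx":36,"dy":-20,"dz":12,"turn":0.022},
    {"fingers":-1,"dx":36,"dy":-20,"dz":12,"turn":0.022},
    {"fingers":-1,"dx":36,"dy":-20,"dz":12,"turn":0.022},
    {"fingers":-1,"dx":36,"dy":-20,"dz":12,"turn":0.022},
    {"fingers":-1,"dx":36,"dy":-20,"dz":12,"turn":0.022},
    {"fingers":-1,"dx":0,"dy":0,"dz":0,"turn":0},
  ],
)

```text
clock: 3.23
position: [0.5646, 0.3164, 0.3832]
ee_rot: [0.002, 0.694, 0.72, -0.001]
contact_force: [0.4, -0.1, -1.2]
width: 0.0852
```

```bash
python3 - <<'E'
from h import *
s=get_state(); w=get_image('wrist'); print(s['position'],s['ee_rot'])
save(w,'w2.png'); c=cam(w,s)
for n in ['carrier','cup','small_vial','cool_brick']:
  print(n,[(round(float(d['p']),2),np.round(d['xy']).tolist(),int(d['region'].sum()),ray(c,d['xy'],.03).round(3)) for d in masks_of(w,n)])
E
```

```text
[0.56462894 0.31637685 0.3831667 ] [ 1.82030554e-03  6.94489277e-01  7.19500504e-01 -5.96442003e-04]
carrier [(0.7, [270.0, 173.0], 6938, array([0.579, 0.298]))]
cup [(0.62, [294.0, 88.0], 1404, array([0.447, 0.333])), (0.37, [181.0, 232.0], 1429, array([0.69 , 0.144]))]
small_vial [(0.81, [216.0, 82.0], 397, array([0.443, 0.213]))]
cool_brick [(0.93, [125.0, 64.0], 3027, array([0.423, 0.078])), (0.84, [221.0, 12.0], 1622, array([0.35 , 0.223]))]
```

View pics/w2.png

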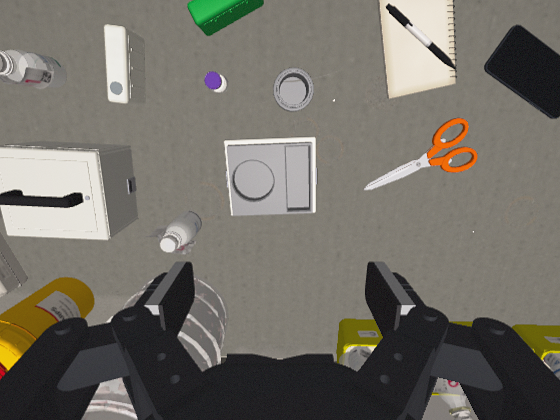

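Pixels in this view: carrier (270,175) with the round well left (-y) and slot right (+y), so it is not flipped; cup (294,89), white brick (122,64), green one (226,10), purple vial (215,82), saline_b (181,232). Brick candidates are (122,64) white and (226,10) green. I choose the white one.

```bash
python3 - <<'E'
from h import *
s=get_state(); w=get_image('wrist'); c=cam(w,s)
for n,g in {'carrier':(.59,.302),'cup':(.449,.331),'cool_brick':(.428,.081),'small_vial':(.44,.213)}.items():
  ds=sorted(masks_of(w,n),key=lambda d:np.hypot(*(ray(c,d['xy'],.03)-g)))
  yf=n in('carrier','cool_brick')
  print(n,fit(n,[(c,ds[0]['region'])],g,yawfree=yf))
  if n=='carrier': cv2.imwrite('pics/cm.png',ds[0]['region'].astype(np.uint8)*255)
# carrier features: foam/plate corners predicted, well circle
im=w['pixels']; g=cv2.cvtColor(im,cv2.COLOR_RGB2GRAY)
white=(im.min(2)>200).astype(np.uint8); white[:120]=0;white[225:]=0;white[:,:205]=0;white[:,340:]=0
n,l,st,ce=cv2.connectedComponentsWithStats(white); k=1+np.argmax(st[1:,4]); r=cv2.minAreaRect(cv2.findContours((l==k).astype(np.uint8),0,2)[0][0])
P=cv2.boxPoints(r); X=np.array([ray(c,p,.012) for p in P]); print('plate',X.round(4).tolist(),X.mean(0), [np.hypot(*(X[i]-X[i-1])) for i in range(4)])
S=6;roi=cv2.resize(g[140:220,220:325],None,fx=S,fy=S,interpolation=cv2.INTER_CUBIC)
h=cv2.HoughCircles(roi,cv2.HOUGH_GRADIENT,1,200,param1=80,param2=25,minRadius=90,maxRadius=160); print(h)
if h is not None:
  p=(h[0,0,:2]+.5)/S-.5+[220,140]; print('well',p,ray(c,p,.034))
E
```

```text
carrier (array([0.5894, 0.3004, 0.0671]), np.float64(0.977))
cup (array([0.4486, 0.3312, 0.    ]), np.float64(0.949))
cool_brick (array([ 0.4289,  0.0822, -0.0395]), np.float64(0.892))
small_vial (array([0.4432, 0.2148, 0.    ]), np.float64(0.832))
plate [[0.5291, 0.2207], [0.5191, 0.3709], [0.6489, 0.3838], [0.6601, 0.222]] [0.58929821 0.29932475] [np.float64(0.13095973087504473), np.float64(0.15053885363149228), np.float64(0.1304730116135693), np.float64(0.16218494966088373)]
[[[181.5 283.5 124.7]]]
well [249.83333397 186.83333206] [0.59156553 0.27202083]
```

>>> play_rows(
  series=[
    {"fingers":-1,"dx":-16,"dy":-33,"dz":-18,"turn":0.0},
    {"fingers":-1,"dx":-16,"dy":-33,"dz":-18,"turn":0.0},
    {"fingers":-1,"dx":-16,"dy":-33,"dz":-18,"turn":0.0},
    {"fingers":-1,"dx":-16,"dy":-33,"dz":-18,"turn":0.0},
    {"fingers":-1,"dx":-16,"dy":-33,"dz":-18,"turn":0.0},
    {"fingers":-1,"dx":-16,"dy":-33,"dz":-18,"turn":0.0},
    {"fingers":-1,"dx":-16,"dy":-33,"dz":-18,"turn":0.0},
    {"fingers":-1,"dx":0,"dy":0,"dz":0,"turn":0},
  ],
)

```text
clock: 4.4
position: [0.4349, 0.0906, 0.2511]
ee_rot: [-0.001, 0.686, 0.727, -0.0]
contact_force: [-0.4, 0.1, 0.1]
width: 0.0853
```

```bash
cat > look.py <<'E'
from h import *
import sys
def look(items,name=None):
    s=get_state(); w=get_image('wrist'); c=cam(w,s); q=s['ee_rot']
    print('tcp',s['position'].round(4),'yaw',round(2*np.arctan2(q[2],q[1]),4),'F',np.round(s['contact_force'],1),'w',round(float(s['width']),4),'t',round(float(s['clock']),2))
    if name: save(w,name)
    for n,(gx,gy,z) in items.items():
        yf=n in('carrier','cool_brick','hood')
        ds=sorted(masks_of(w,n),key=lambda d:np.hypot(*(ray(c,d['xy'],z+.03)-(gx,gy))))
        if ds and ds[0]['region'].sum()>100: print(n,round(float(ds[0]['p']),2),np.round(ds[0]['xy']),*fit(n,[(c,ds[0]['region'])],(gx,gy),z=z,yawfree=yf))
        else: print(n,'none')
    return s,w,c
E
python3 - <<'E'
from look import *
look({'cool_brick':(.4285,.082,0)},'w3.png')
E
```

```text
tcp [0.4349 0.0906 0.2511] yaw 1.6292 F [-0.4  0.1  0.1] w 0.0853 t 4.4
cool_brick 0.6 [271. 176.] [ 0.4284  0.0811 -0.0767] 0.923
```

View pics/w3.png

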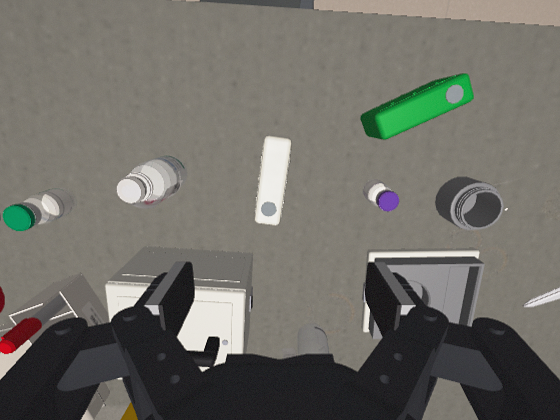

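The white brick stands at (272,180), alone; the green one is at (418,105). Descending on it.

>>> play_rows(
  series=[
    {"fingers":-1,"dx":-3,"dy":-5,"dz":-30,"turn":-0.065},
    {"fingers":-1,"dx":-3,"dy":-4,"dz":-30,"turn":-0.065},
    {"fingers":-1,"dx":0,"dy":0,"dz":-30,"turn":0},
    {"fingers":-1,"dx":0,"dy":0,"dz":-30,"turn":0},
    {"fingers":-1,"dx":0,"dy":0,"dz":0,"turn":0},
  ],
)

```text
clock: 4.92
position: [0.4457, 0.091, 0.1396]
ee_rot: [0.009, 0.732, 0.681, 0.016]
contact_force: [-1.0, -0.4, -0.4]
width: 0.0852
```

```bash
python3 - <<'E'
from look import *
look({'cool_brick':(.4285,.082,0)})
print(tips_ahead if not callable(tips_ahead) else tips_ahead())
E
```

```text
tcp [0.4457 0.091  0.1396] yaw 1.4985 F [-1.  -0.4 -0.4] w 0.0852 t 4.92
cool_brick 0.74 [266. 188.] [ 0.4287  0.0815 -0.0787] 0.937
0.011
```

>>> play_rows(
  series=[
    {"fingers":-1,"dx":-12,"dy":-8,"dz":-20,"turn":0},
    {"fingers":-1,"dx":0,"dy":0,"dz":0,"turn":0},
    {"fingers":-1,"dx":0,"dy":0,"dz":0,"turn":0},
  ],
)

```text
clock: 5.27
position: [0.4451, 0.0853, 0.1303]
ee_rot: [0.017, 0.731, 0.682, 0.025]
contact_force: [0.4, 0.5, 0.3]
width: 0.0854
```

```bash
python3 - <<'E'
from look import *
s=get_state();print(s['qpos'].round(3),s['effort'].round(1),s['moment'].round(2))
q=s['ee_rot'];print(R.from_quat([q[1],q[2],q[3],q[0]]).as_matrix().round(3))
E
```

```text
[ 0.029  0.162  1.969  0.01   0.95  -1.478] [  0.  -29.6 -18.2   0.    0.   -0. ] [-0.06 -0.05 -0.01]
[[ 0.068  0.996  0.06 ]
 [ 0.998 -0.069  0.01 ]
 [ 0.014  0.059 -0.998]]
```

>>> play_rows(
  series=[
    {"fingers":-1,"dx":0,"dy":0,"dz":0,"turn":0},
    {"fingers":-1,"dx":0,"dy":0,"dz":0,"turn":0},
    {"fingers":-1,"dx":0,"dy":0,"dz":0,"turn":0},
  ],
)

```text
clock: 5.52
position: [0.4506, 0.0866, 0.1359]
ee_rot: [0.02, 0.73, 0.682, 0.03]
contact_force: [0.3, -0.7, 0.2]
width: 0.0854
```

>>> play_rows(
  series=[
    {"fingers":-1,"dx":-17,"dy":-4,"dz":0,"turn":0},
  ],
)

```text
clock: 5.6
position: [0.4385, 0.083, 0.1378]
ee_rot: [0.023, 0.73, 0.682, 0.033]
contact_force: [0.7, -0.4, 1.1]
width: 0.0857
```

>>> play_rows(
  series=[
    {"fingers":-1,"dx":0,"dy":0,"dz":0,"turn":0},
  ],
)

```text
clock: 5.68
position: [0.4359, 0.083, 0.1381]
ee_rot: [0.022, 0.73, 0.682, 0.032]
contact_force: [-1.0, 0.9, -0.1]
width: 0.0855
```

```bash
python3 - <<'E'
from look import *
s=get_state();print(s['qpos'].round(3),s['qd'].round(2))
E
```

```text
[ 0.023  0.131  1.986  0.012  0.948 -1.486] [ 0.01  0.04 -0.11  0.01 -0.07  0.01]
```

>>> play_rows(
  series=[
    {"fingers":-1,"dx":0,"dy":0,"dz":0,"turn":0},
    {"fingers":-1,"dx":0,"dy":0,"dz":0,"turn":0},
    {"fingers":-1,"dx":0,"dy":0,"dz":0,"turn":0},
  ],
)

```text
clock: 5.93
position: [0.4392, 0.0833, 0.1401]
ee_rot: [0.024, 0.73, 0.682, 0.034]
contact_force: [-0.1, 0.6, -0.4]
width: 0.0853
```

>>> play_rows(
  series=[
    {"fingers":-1,"dx":0,"dy":0,"dz":-20,"turn":0},
  ],
)

```text
clock: 6.02
position: [0.4432, 0.0836, 0.123]
ee_rot: [0.027, 0.73, 0.682, 0.038]
contact_force: [1.7, 0.4, -0.1]
width: 0.0854
```

>>> play_rows(
  series=[
    {"fingers":-1,"dx":0,"dy":0,"dz":-20,"turn":0},
  ],
)

```text
clock: 6.1
position: [0.4448, 0.0837, 0.1034]
ee_rot: [0.028, 0.73, 0.682, 0.039]
contact_force: [-1.2, -0.3, -0.4]
width: 0.0856
```

>>> play_rows(
  series=[
    {"fingers":-1,"dx":0,"dy":0,"dz":0,"turn":0},
  ],
)

```text
clock: 6.18
position: [0.4433, 0.0837, 0.101]
ee_rot: [0.026, 0.73, 0.682, 0.037]
contact_force: [-1.1, -0.2, -0.3]
width: 0.0854
```

>>> play_rows(
  series=[
    {"fingers":-1,"dx":0,"dy":0,"dz":0,"turn":0},
  ],
)

```text
clock: 6.27
position: [0.4437, 0.0837, 0.1009]
ee_rot: [0.026, 0.73, 0.682, 0.037]
contact_force: [-0.4, 0.8, 0.4]
width: 0.0854
```

>>> play_rows(
  series=[
    {"fingers":-1,"dx":0,"dy":0,"dz":25,"turn":0},
    {"fingers":-1,"dx":0,"dy":0,"dz":25,"turn":0},
    {"fingers":-1,"dx":0,"dy":0,"dz":25,"turn":0},
    {"fingers":-1,"dx":0,"dy":0,"dz":25,"turn":0},
  ],
)

```text
clock: 6.6
position: [0.4401, 0.0837, 0.2012]
ee_rot: [0.021, 0.73, 0.682, 0.032]
contact_force: [0.6, 0.5, -0.3]
width: 0.0852
```

>>> play_rows(
  series=[
    {"fingers":-1,"dx":0,"dy":0,"dz":0,"turn":0},
    {"fingers":-1,"dx":0,"dy":0,"dz":0,"turn":0},
  ],
)

```text
clock: 6.77
position: [0.4447, 0.0839, 0.2088]
ee_rot: [0.026, 0.73, 0.682, 0.037]
contact_force: [-0.6, 0.0, -1.1]
width: 0.0852
```

>>> play_rows(
  series=[
    {"fingers":-1,"dx":0,"dy":0,"dz":-6,"turn":0},
    {"fingers":-1,"dx":0,"dy":0,"dz":-6,"turn":0},
    {"fingers":-1,"dx":0,"dy":0,"dz":-6,"turn":0},
    {"fingers":-1,"dx":0,"dy":0,"dz":-6,"turn":0},
    {"fingers":-1,"dx":0,"dy":0,"dz":-6,"turn":0},
  ],
)

```text
clock: 7.18
position: [0.444, 0.0839, 0.1755]
ee_rot: [0.026, 0.73, 0.682, 0.037]
contact_force: [-1.3, 0.5, 0.1]
width: 0.0858
```

>>> play_rows(
  series=[
    {"fingers":-1,"dx":0,"dy":0,"dz":36,"turn":0},
    {"fingers":-1,"dx":0,"dy":0,"dz":28,"turn":0},
    {"fingers":-1,"dx":0,"dy":0,"dz":20,"turn":0},
    {"fingers":-1,"dx":0,"dy":0,"dz":14,"turn":0},
    {"fingers":-1,"dx":0,"dy":0,"dz":9,"turn":0},
    {"fingers":-1,"dx":0,"dy":0,"dz":5,"turn":0},
    {"fingers":-1,"dx":0,"dy":0,"dz":2,"turn":0},
    {"fingers":-1,"dx":0,"dy":0,"dz":0,"turn":0},
  ],
)

```text
clock: 7.85
position: [0.4353, 0.0836, 0.2793]
ee_rot: [0.016, 0.731, 0.682, 0.025]
contact_force: [0.4, -0.2, 0.2]
width: 0.0854
```

>>> play_rows(
  series=[
    {"fingers":-1,"dx":0,"dy":0,"dz":-5,"turn":0},
    {"fingers":-1,"dx":0,"dy":0,"dz":-10,"turn":0},
    {"fingers":-1,"dx":0,"dy":0,"dz":-15,"turn":0},
    {"fingers":-1,"dx":0,"dy":0,"dz":-20,"turn":0},
    {"fingers":-1,"dx":0,"dy":0,"dz":-25,"turn":0},
    {"fingers":-1,"dx":0,"dy":0,"dz":-30,"turn":0},
  ],
)

```text
clock: 8.35
position: [0.4366, 0.0836, 0.1698]
ee_rot: [0.017, 0.731, 0.682, 0.027]
contact_force: [-0.8, 0.3, -0.7]
width: 0.0856
```

>>> play_rows(
  series=[
    {"fingers":-1,"dx":0,"dy":0,"dz":0,"turn":0},
    {"fingers":-1,"dx":0,"dy":0,"dz":0,"turn":0},
  ],
)

```text
clock: 8.52
position: [0.4304, 0.0834, 0.1627]
ee_rot: [0.012, 0.731, 0.682, 0.021]
contact_force: [1.2, -0.1, 0.8]
width: 0.0856
```

>>> play_rows(
  series=[
    {"fingers":-1,"dx":0,"dy":0,"dz":38,"turn":0},
    {"fingers":-1,"dx":0,"dy":0,"dz":28,"turn":0},
    {"fingers":-1,"dx":0,"dy":0,"dz":20,"turn":0},
    {"fingers":-1,"dx":0,"dy":0,"dz":14,"turn":0},
    {"fingers":-1,"dx":0,"dy":0,"dz":9,"turn":0},
    {"fingers":-1,"dx":0,"dy":0,"dz":5,"turn":0},
    {"fingers":-1,"dx":0,"dy":0,"dz":2,"turn":0},
    {"fingers":-1,"dx":0,"dy":0,"dz":-5,"turn":0},
    {"fingers":-1,"dx":0,"dy":0,"dz":-10,"turn":0},
    {"fingers":-1,"dx":0,"dy":0,"dz":-15,"turn":0},
    {"fingers":-1,"dx":0,"dy":0,"dz":-20,"turn":0},
    {"fingers":-1,"dx":0,"dy":0,"dz":-25,"turn":0},
    {"fingers":-1,"dx":0,"dy":0,"dz":-30,"turn":0},
    {"fingers":-1,"dx":0,"dy":0,"dz":0,"turn":0},
    {"fingers":-1,"dx":0,"dy":0,"dz":0,"turn":0},
  ],
)

```text
clock: 9.77
position: [0.4238, 0.0832, 0.1742]
ee_rot: [0.01, 0.731, 0.682, 0.019]
contact_force: [0.2, 0.5, 0.5]
width: 0.0856
```

>>> play_rows(
  series=[
    {"fingers":-1,"dx":0.5,"dy":0,"dz":-4,"turn":0},
    {"fingers":-1,"dx":0.5,"dy":0,"dz":-8,"turn":0},
    {"fingers":-1,"dx":0.5,"dy":0,"dz":-12,"turn":0},
    {"fingers":-1,"dx":0.5,"dy":0,"dz":-14,"turn":0},
    {"fingers":-1,"dx":0.5,"dy":-0.5,"dz":-14,"turn":0},
    {"fingers":-1,"dx":0.5,"dy":-0.5,"dz":-14,"turn":0},
    {"fingers":-1,"dx":0.5,"dy":-0.5,"dz":-14,"turn":0},
    {"fingers":-1,"dx":0.5,"dy":0,"dz":-14,"turn":0},
    {"fingers":-1,"dx":0.5,"dy":0,"dz":-12,"turn":0},
    {"fingers":-1,"dx":0,"dy":0,"dz":-10,"turn":0},
    {"fingers":-1,"dx":0,"dy":0,"dz":-6,"turn":0},
    {"fingers":-1,"dx":0,"dy":0,"dz":-3,"turn":0},
    {"fingers":-1,"dx":0,"dy":0,"dz":-1,"turn":0},
  ],
)

```text
clock: 10.85
position: [0.4416, 0.082, 0.0515]
ee_rot: [0.019, 0.731, 0.682, 0.029]
contact_force: [-0.1, -0.4, 0.3]
width: 0.0857
```

>>> play_rows(
  series=[
    {"fingers":-1,"dx":-2,"dy":0,"dz":-1,"turn":0},
    {"fingers":-1,"dx":-3,"dy":0,"dz":-2,"turn":0},
    {"fingers":-1,"dx":-4,"dy":0,"dz":-2,"turn":0},
    {"fingers":-1,"dx":-3,"dy":0,"dz":-1,"turn":0},
    {"fingers":-1,"dx":-1,"dy":0,"dz":0,"turn":0},
  ],
)

```text
clock: 11.27
position: [0.4296, 0.0821, 0.047]
ee_rot: [0.021, 0.731, 0.682, 0.031]
contact_force: [-0.7, 0.1, -0.4]
width: 0.0856
```

>>> play_rows(
  squeeze=50,
  series=[
    {"fingers":1,"dx":0,"dy":0,"dz":0,"turn":0},
    {"fingers":1,"dx":0,"dy":0,"dz":0,"turn":0},
    {"fingers":1,"dx":0,"dy":0,"dz":0,"turn":0},
    {"fingers":1,"dx":0,"dy":0,"dz":0,"turn":0},
    {"fingers":1,"dx":0,"dy":0,"dz":0,"turn":0},
    {"fingers":1,"dx":0,"dy":0,"dz":0,"turn":0},
  ],
)

```text
clock: 11.77
position: [0.4294, 0.0821, 0.0479]
ee_rot: [0.022, 0.73, 0.682, 0.032]
contact_force: [-0.1, 0.7, -2.4]
width: 0.0292
```

>>> play_rows(
  series=[
    {"fingers":1,"dx":0,"dy":0,"dz":4,"turn":0},
    {"fingers":1,"dx":0,"dy":0,"dz":8,"turn":0},
    {"fingers":1,"dx":0,"dy":0,"dz":12,"turn":0},
    {"fingers":1,"dx":0,"dy":0,"dz":14,"turn":0},
    {"fingers":1,"dx":0,"dy":0,"dz":14,"turn":0},
    {"fingers":1,"dx":0,"dy":0,"dz":14,"turn":0},
    {"fingers":1,"dx":0,"dy":0,"dz":14,"turn":0},
    {"fingers":1,"dx":4,"dy":6,"dz":14,"turn":0.01},
    {"fingers":1,"dx":6,"dy":12,"dz":14,"turn":0.01},
    {"fingers":1,"dx":8,"dy":16,"dz":12,"turn":0.01},
    {"fingers":1,"dx":10,"dy":17,"dz":6,"turn":0.01},
    {"fingers":1,"dx":10,"dy":17,"dz":2,"turn":0.01},
    {"fingers":1,"dx":10,"dy":17,"dz":0,"turn":0.01},
    {"fingers":1,"dx":10,"dy":17,"dz":0,"turn":0.01},
    {"fingers":1,"dx":10,"dy":17,"dz":0,"turn":0.01},
    {"fingers":1,"dx":10,"dy":17,"dz":0,"turn":0.01},
    {"fingers":1,"dx":10,"dy":17,"dz":0,"turn":0.01},
    {"fingers":1,"dx":10,"dy":17,"dz":0,"turn":0.01},
    {"fingers":1,"dx":10,"dy":17,"dz":0,"turn":0.01},
    {"fingers":1,"dx":10,"dy":17,"dz":0,"turn":0.01},
  ],
)

```text
clock: 13.43
position: [0.5422, 0.2924, 0.1904]
ee_rot: [0.018, 0.684, 0.729, 0.029]
contact_force: [0.2, -0.1, -2.3]
width: 0.0292
```

```bash
cat > st.py <<'E'
from h import *
def st():
    s=get_state(); q=s['ee_rot']; Rm=R.from_quat([q[1],q[2],q[3],q[0]]).as_matrix()
    print('tcp',s['position'].round(4),'yaw',round(np.arctan2(Rm[1,0],Rm[0,0]),3),'z',Rm[:2,2].round(3),'xz',round(Rm[2,0],3),'F',np.round(s['contact_force'],1),'w',round(float(s['width']),4),'t',round(float(s['clock']),2),'qd',s['qd'].round(2)); return s
if __name__=='__main__': st()
E
python3 st.py
```

```text
tcp [0.5422 0.2924 0.1904] yaw 1.635 z [0.066 0.019] xz 0.015 F [ 0.2 -0.1 -2.3] w 0.0292 t 13.43 qd [ 0.26  0.3  -0.47 -0.01  0.17  0.13]
```

>>> play_rows(
  series=[
    {"fingers":1,"dx":10,"dy":13,"dz":0,"turn":0},
    {"fingers":1,"dx":9,"dy":11,"dz":0,"turn":0},
    {"fingers":1,"dx":7,"dy":9,"dz":0,"turn":0},
    {"fingers":1,"dx":5,"dy":6,"dz":0,"turn":0},
    {"fingers":1,"dx":3,"dy":4,"dz":0,"turn":0},
    {"fingers":1,"dx":1,"dy":2,"dz":0,"turn":0},
    {"fingers":1,"dx":0,"dy":0,"dz":0,"turn":0},
  ],
)

```text
clock: 14.02
position: [0.5783, 0.343, 0.1906]
ee_rot: [0.016, 0.683, 0.73, 0.028]
contact_force: [-0.0, 0.1, -1.8]
width: 0.029
```

```bash
python3 - <<'E'
from look import *
from st import st
st(); s,w,c=look({'carrier':(.5895,.3005,0),'cool_brick':(.587,.346,.14)},'w4.png')
E
```

```text
tcp [0.5783 0.343  0.1906] yaw 1.638 z [0.063 0.019] xz 0.015 F [-0.   0.1 -1.8] w 0.029 t 14.02 qd [-0.   -0.    0.01 -0.01  0.01 -0.  ]
tcp [0.5783 0.343  0.1906] yaw 1.6375 F [-0.   0.1 -1.8] w 0.029 t 14.02
carrier 0.7 [211. 169.] [0.5901 0.3003 0.0761] 0.684
cool_brick 0.58 [279. 254.] [0.5782 0.342  0.0632] 0.892
```

View pics/w4.png

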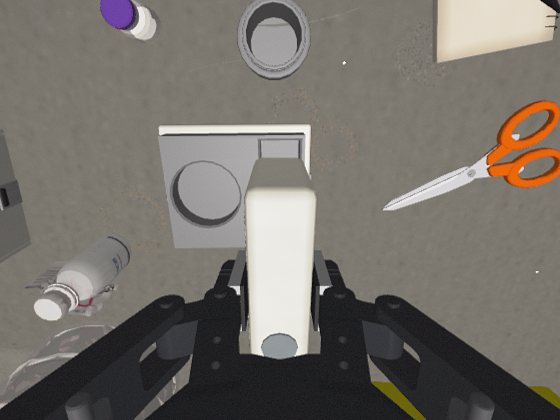

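The brick is held straight at (280,270), slot visible behind it at (280,145), well at (206,194). I check the carrier model by overlay before lowering.

```bash
cat > ov.py <<'E'
from look import *
def rot(y): return np.array([[np.cos(y),-np.sin(y)],[np.sin(y),np.cos(y)]])
def overlay(w,c,pose,name,crop=None,S=3):
    im=cv2.resize(cv2.cvtColor(w['pixels'],cv2.COLOR_RGB2BGR),None,fx=S,fy=S,interpolation=cv2.INTER_CUBIC)
    x,y,t=pose
    def dr(P,z,col):
        P=np.array(P)@rot(t).T+[x,y]; q=proj(c,np.c_[P,np.full(len(P),z)])
        cv2.polylines(im,[np.round((q+.5)*S*16).astype(np.int32)],True,col,1,cv2.LINE_AA,4)
    r=lambda a,b,cx=0,cy=0:[[cx-a/2,cy-b/2],[cx+a/2,cy-b/2],[cx+a/2,cy+b/2],[cx-a/2,cy+b/2]]
    dr(r(.134,.154),.012,(0,0,255)); dr(r(.118,.138),.034,(0,255,0)); dr(r(.108,.038,0,.045),.034,(255,0,255))
    u=np.linspace(0,6.283,60); dr(np.c_[.034*np.cos(u),.034*np.sin(u)-.03],.034,(0,255,255))
    if crop: a,b,d,e=[v*S for v in crop]; im=im[b:e,a:d]
    cv2.imwrite('pics/'+name,im)
E
python3 - <<'E'
from ov import *
s=get_state(); w=get_image('wrist'); c=cam(w,s); overlay(w,c,(.5895,.3005,.06),'ov1.png',(140,110,340,260),4)
E
```

```text
(no output)
```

View pics/ov1.png

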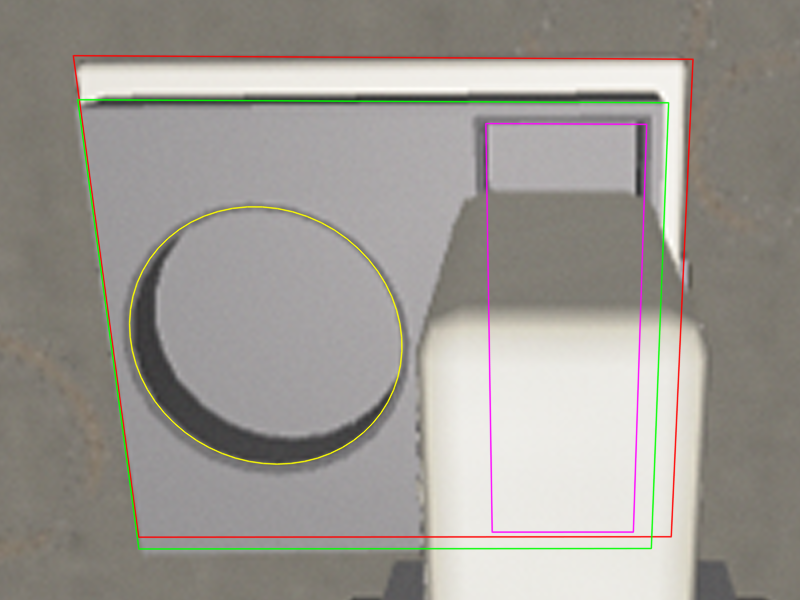

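The overlay agrees to about 1 mm. Descending to just above the foam.

>>> play_rows(
  series=[
    {"fingers":1,"dx":1,"dy":1,"dz":-3,"turn":0},
    {"fingers":1,"dx":1,"dy":1,"dz":-6,"turn":0},
    {"fingers":1,"dx":0,"dy":1,"dz":-9,"turn":0},
    {"fingers":1,"dx":0,"dy":0,"dz":-11,"turn":0},
    {"fingers":1,"dx":0,"dy":0,"dz":-11,"turn":0},
    {"fingers":1,"dx":0,"dy":0,"dz":-11,"turn":0},
    {"fingers":1,"dx":0,"dy":0,"dz":-11,"turn":0},
    {"fingers":1,"dx":0,"dy":0,"dz":-11,"turn":0},
    {"fingers":1,"dx":0,"dy":0,"dz":-9,"turn":0},
    {"fingers":1,"dx":0,"dy":0,"dz":-6,"turn":0},
    {"fingers":1,"dx":0,"dy":0,"dz":-3,"turn":0},
    {"fingers":1,"dx":0,"dy":0,"dz":-1,"turn":0},
  ],
)

```text
clock: 15.22
position: [0.5773, 0.3431, 0.0886]
ee_rot: [0.016, 0.684, 0.729, 0.026]
contact_force: [-0.6, 0.1, -1.7]
width: 0.0294
```

```bash
python3 - <<'E'
from look import *
from st import st
st(); s,w,c=look({'cool_brick':(.587,.346,.05)})
E
```

```text
tcp [0.5773 0.3431 0.0886] yaw 1.635 z [0.059 0.017] xz 0.013 F [-0.6  0.1 -1.7] w 0.0294 t 15.22 qd [-0.    0.02  0.02 -0.   -0.03  0.  ]
tcp [0.5773 0.3431 0.0886] yaw 1.6351 F [-0.6  0.1 -1.7] w 0.0294 t 15.22
cool_brick 0.81 [280. 254.] [0.5751 0.3413 0.0145] 0.744
```

>>> play_rows(
  series=[
    {"fingers":1,"dx":2,"dy":1,"dz":0,"turn":0},
    {"fingers":1,"dx":3,"dy":1,"dz":0,"turn":0},
    {"fingers":1,"dx":3,"dy":1,"dz":0,"turn":0},
    {"fingers":1,"dx":2,"dy":0,"dz":0,"turn":0},
    {"fingers":1,"dx":0,"dy":0,"dz":0,"turn":0},
  ],
)

```text
clock: 15.73
position: [0.5908, 0.3476, 0.0926]
ee_rot: [0.017, 0.684, 0.729, 0.03]
contact_force: [0.2, -0.3, -1.9]
width: 0.0293
```

>>> play_rows(
  series=[
    {"fingers":1,"dx":-2,"dy":-1,"dz":-1,"turn":0},
    {"fingers":1,"dx":-2,"dy":-1,"dz":-1,"turn":0},
    {"fingers":1,"dx":-1,"dy":0,"dz":0,"turn":0},
  ],
)

```text
clock: 15.98
position: [0.5862, 0.3455, 0.091]
ee_rot: [0.017, 0.684, 0.729, 0.03]
contact_force: [-0.5, -0.6, -1.5]
width: 0.0291
```

On target. Lowering into the slot.

>>> play_rows(
  series=[
    {"fingers":1,"dx":0,"dy":0,"dz":-3,"turn":0},
    {"fingers":1,"dx":0,"dy":0,"dz":-4,"turn":0},
    {"fingers":1,"dx":0,"dy":0,"dz":-4,"turn":0},
    {"fingers":1,"dx":0,"dy":0,"dz":-4,"turn":0},
  ],
)

```text
clock: 16.32
position: [0.5856, 0.3455, 0.0756]
ee_rot: [0.018, 0.684, 0.729, 0.031]
contact_force: [0.4, -0.2, -1.7]
width: 0.0294
```

>>> play_rows(
  series=[
    {"fingers":1,"dx":0,"dy":0,"dz":-4,"turn":0},
    {"fingers":1,"dx":0,"dy":0,"dz":-4,"turn":0},
    {"fingers":1,"dx":0,"dy":0,"dz":-3,"turn":0},
  ],
)

```text
clock: 16.57
position: [0.5851, 0.3453, 0.0624]
ee_rot: [0.017, 0.684, 0.729, 0.03]
contact_force: [0.3, -0.2, -3.1]
width: 0.0291
```

>>> play_rows(
  series=[
    {"fingers":1,"dx":0,"dy":0,"dz":-2,"turn":0},
    {"fingers":-0.2,"dx":0,"dy":0,"dz":0,"turn":0},
    {"fingers":-0.2,"dx":0,"dy":0,"dz":0,"turn":0},
    {"fingers":-0.2,"dx":0,"dy":0,"dz":0,"turn":0},
    {"fingers":-0.2,"dx":0,"dy":0,"dz":0,"turn":0},
  ],
)

```text
clock: 16.98
position: [0.5864, 0.3461, 0.0635]
ee_rot: [0.018, 0.683, 0.729, 0.032]
contact_force: [0.1, 0.2, 0.2]
width: 0.0509
```

>>> play_rows(
  series=[
    {"fingers":-0.2,"dx":0,"dy":0,"dz":8,"turn":0},
    {"fingers":-0.2,"dx":0,"dy":0,"dz":28,"turn":0},
    {"fingers":-1,"dx":0,"dy":0,"dz":26,"turn":0},
    {"fingers":-1,"dx":0,"dy":0,"dz":22,"turn":0},
    {"fingers":-1,"dx":0,"dy":0,"dz":18,"turn":0},
    {"fingers":-1,"dx":0,"dy":0,"dz":14,"turn":-0.03},
    {"fingers":-1,"dx":0,"dy":0,"dz":11,"turn":-0.05},
    {"fingers":-1,"dx":-3,"dy":0,"dz":8,"turn":-0.07},
    {"fingers":-1,"dx":-6,"dy":0,"dz":5,"turn":-0.08},
    {"fingers":-1,"dx":-9,"dy":0,"dz":2,"turn":-0.08},
    {"fingers":-1,"dx":-11,"dy":0,"dz":0,"turn":-0.08},
    {"fingers":-1,"dx":-11,"dy":0,"dz":0,"turn":-0.08},
    {"fingers":-1,"dx":-11,"dy":0,"dz":0,"turn":-0.08},
    {"fingers":-1,"dx":-11,"dy":0,"dz":0,"turn":-0.08},
    {"fingers":-1,"dx":-11,"dy":0,"dz":0,"turn":-0.08},
    {"fingers":-1,"dx":-11,"dy":0,"dz":0,"turn":-0.08},
    {"fingers":-1,"dx":-11,"dy":0,"dz":0,"turn":-0.08},
    {"fingers":-1,"dx":-11,"dy":0,"dz":0,"turn":-0.08},
    {"fingers":-1,"dx":-11,"dy":0,"dz":0,"turn":-0.08},
    {"fingers":-1,"dx":-9,"dy":0,"dz":0,"turn":-0.08},
  ],
)

```text
clock: 18.65
position: [0.4578, 0.3451, 0.2239]
ee_rot: [0.034, 0.972, 0.231, 0.024]
contact_force: [-0.5, -0.6, 0.1]
width: 0.0854
```

```bash
python3 - <<'E'
from look import *
from st import st
st()
a=get_image('scene'); b=get_image('side')
for im in(a,b):
  c=cam(im); ds=sorted(masks_of(im,'cool_brick'),key=lambda d:np.hypot(*(ray(c,d['xy'],.05)-(.586,.345))))
  if ds: print(ds[0]['p'],ds[0]['xy'],[fit('cool_brick',[(c,ds[0]['region'])],(.586,.345),yaw0=.06,z=z) for z in(.014,.024,.034)])
E
```

```text
tcp [0.4578 0.3451 0.2239] yaw 0.468 z [ 0.062 -0.055] xz 0.03 F [-0.5 -0.6  0.1] w 0.0854 t 18.65 qd [ 0.12 -0.09  0.12 -0.03  0.05  1.13]
0.71 [222.7, 153.0] [(array([0.5917, 0.364 , 0.06  ]), np.float64(0.752)), (array([0.5861, 0.3489, 0.06  ]), np.float64(0.732)), (array([0.5786, 0.3342, 0.06  ]), np.float64(0.712))]
0.9 [261.1, 137.7] [(array([0.5917, 0.3655, 0.06  ]), np.float64(0.711)), (array([0.5856, 0.348 , 0.06  ]), np.float64(0.691)), (array([0.5828, 0.3338, 0.06  ]), np.float64(0.673))]
```

>>> play_rows(
  series=[
    {"fingers":-1,"dx":-4,"dy":-2,"dz":0,"turn":-0.08},
    {"fingers":-1,"dx":-2,"dy":-3,"dz":0,"turn":-0.08},
    {"fingers":-1,"dx":-1,"dy":-3,"dz":0,"turn":-0.07},
    {"fingers":-1,"dx":0,"dy":-2,"dz":0,"turn":-0.06},
    {"fingers":-1,"dx":0,"dy":-1,"dz":0,"turn":-0.04},
    {"fingers":-1,"dx":0,"dy":0,"dz":0,"turn":-0.02},
    {"fingers":-1,"dx":0,"dy":0,"dz":0,"turn":0},
  ],
)

```text
clock: 19.43
position: [0.4578, 0.3336, 0.2245]
ee_rot: [0.038, 0.997, 0.058, 0.02]
contact_force: [0.2, 0.1, -0.1]
width: 0.0851
```

```bash
python3 - <<'E'
from ov import *
from st import st
st()
s,w,c=look({'cup':(.4486,.3312,0)},'w5.png')
a=get_image('scene'); ca=cam(a); overlay(a,ca,(.5893,.3,.06),'ov2.png',(185,130,285,205),8)
cv2.imwrite('pics/both.png',np.vstack([cv2.resize(cv2.imread('pics/ov2.png'),(533,400))[:,:],cv2.resize(cv2.imread('pics/w5.png'),(533,400))])[:800][::1])
im=cv2.imread('pics/ov2.png'); wi=cv2.imread('pics/w5.png'); cv2.imwrite('pics/both.png',np.hstack([cv2.resize(im,(400,300)),cv2.resize(wi,(400,300))]))
E
```

```text
tcp [0.4578 0.3336 0.2245] yaw 0.117 z [ 0.045 -0.073] xz 0.036 F [ 0.2  0.1 -0.1] w 0.0851 t 19.43 qd [-0.01  0.01 -0.01 -0.   -0.   -0.03]
tcp [0.4578 0.3336 0.2245] yaw 0.1152 F [ 0.2  0.1 -0.1] w 0.0851 t 19.43
cup 0.62 [269. 174.] [0.4498 0.331  0.    ] 0.932
```

View pics/both.png

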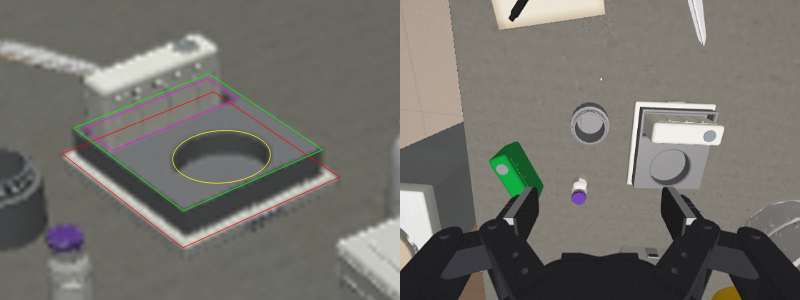

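>>> play_rows(
  series=[
    {"fingers":-1,"dx":0,"dy":0,"dz":0,"turn":-0.03},
    {"fingers":-1,"dx":0,"dy":0,"dz":0,"turn":-0.06},
    {"fingers":-1,"dx":0,"dy":0,"dz":0,"turn":-0.09},
    {"fingers":-1,"dx":0,"dy":0,"dz":0,"turn":-0.1},
    {"fingers":-1,"dx":0,"dy":0,"dz":0,"turn":-0.1},
    {"fingers":-1,"dx":0,"dy":0,"dz":0,"turn":-0.1},
    {"fingers":-1,"dx":0,"dy":0,"dz":0,"turn":-0.1},
    {"fingers":-1,"dx":0,"dy":0,"dz":0,"turn":-0.1},
    {"fingers":-1,"dx":0,"dy":0,"dz":0,"turn":-0.1},
    {"fingers":-1,"dx":0,"dy":0,"dz":0,"turn":-0.1},
    {"fingers":-1,"dx":0,"dy":0,"dz":0,"turn":-0.08},
    {"fingers":-1,"dx":0,"dy":0,"dz":0,"turn":-0.06},
    {"fingers":-1,"dx":0,"dy":0,"dz":0,"turn":-0.03},
  ],
)

```text
clock: 20.67
position: [0.4575, 0.3348, 0.2244]
ee_rot: [0.042, 0.883, -0.467, -0.002]
contact_force: [0.2, -0.3, 0.6]
width: 0.0852
```

```bash
python3 st.py
```

```text
tcp [0.4575 0.3348 0.2244] yaw -0.972 z [-0.044 -0.072] xz 0.035 F [ 0.2 -0.3  0.6] w 0.0852 t 20.67 qd [-0.01  0.01 -0.01  0.03  0.02  0.33]
```

>>> play_rows(
  series=[
    {"fingers":-1,"dx":0,"dy":0,"dz":-30,"turn":0},
    {"fingers":-1,"dx":0,"dy":0,"dz":-22,"turn":0},
    {"fingers":-1,"dx":0,"dy":0,"dz":-15,"turn":0},
    {"fingers":-1,"dx":0,"dy":0,"dz":-9,"turn":0},
    {"fingers":-1,"dx":0,"dy":0,"dz":-5,"turn":0},
    {"fingers":-1,"dx":0,"dy":0,"dz":-2,"turn":0},
    {"fingers":-1,"dx":0,"dy":0,"dz":0,"turn":0},
  ],
)

```text
clock: 21.25
position: [0.4595, 0.3361, 0.1403]
ee_rot: [0.039, 0.884, -0.466, -0.0]
contact_force: [-0.0, 0.2, -0.6]
width: 0.085
```

```bash
python3 st.py
```

```text
tcp [0.4595 0.3361 0.1403] yaw -0.968 z [-0.037 -0.069] xz 0.036 F [-0.   0.2 -0.6] w 0.085 t 21.25 qd [ 0.   -0.   -0.01 -0.    0.01 -0.  ]
```

>>> play_rows(
  series=[
    {"fingers":-1,"dx":-2,"dy":-1,"dz":-3,"turn":0},
    {"fingers":-1,"dx":-3,"dy":-1,"dz":-6,"turn":0},
    {"fingers":-1,"dx":-3,"dy":-2,"dz":-8,"turn":0},
    {"fingers":-1,"dx":-2,"dy":-1,"dz":-8,"turn":0},
    {"fingers":-1,"dx":0,"dy":0,"dz":-6,"turn":0},
    {"fingers":-1,"dx":0,"dy":0,"dz":-4,"turn":0},
    {"fingers":-1,"dx":0,"dy":0,"dz":-2,"turn":0},
    {"fingers":-1,"dx":0,"dy":0,"dz":0,"turn":0},
  ],
)

```text
clock: 21.92
position: [0.4495, 0.3313, 0.1023]
ee_rot: [0.037, 0.884, -0.465, 0.001]
contact_force: [1.0, -0.1, 0.4]
width: 0.0855
```

```bash
python3 - <<'E'
from look import *
look({'cup':(.4495,.331,0)})
E
```

```text
tcp [0.4495 0.3313 0.1023] yaw -0.9686 F [ 1.  -0.1  0.4] w 0.0855 t 21.92
cup 0.57 [277. 215.] [0.4496 0.3308 0.    ] 0.962
```

>>> play_rows(
  series=[
    {"fingers":-1,"dx":0,"dy":0,"dz":-3,"turn":0},
    {"fingers":-1,"dx":0,"dy":0,"dz":-6,"turn":0},
    {"fingers":-1,"dx":0,"dy":0,"dz":-9,"turn":0},
    {"fingers":-1,"dx":0,"dy":0,"dz":-10,"turn":0},
    {"fingers":-1,"dx":0,"dy":0,"dz":-10,"turn":0},
    {"fingers":-1,"dx":0,"dy":0,"dz":-10,"turn":0},
    {"fingers":-1,"dx":0,"dy":0,"dz":-8,"turn":0},
    {"fingers":-1,"dx":0,"dy":0,"dz":-5,"turn":0},
    {"fingers":-1,"dx":0,"dy":0,"dz":-3,"turn":0},
    {"fingers":-1,"dx":0,"dy":0,"dz":-1,"turn":0},
  ],
)

```text
clock: 22.85
position: [0.4499, 0.3315, 0.0305]
ee_rot: [0.037, 0.884, -0.465, 0.001]
contact_force: [-0.3, -0.1, -0.3]
width: 0.0855
```

>>> play_rows(
  squeeze=40,
  series=[
    {"fingers":1,"dx":0,"dy":0,"dz":0,"turn":0},
    {"fingers":1,"dx":0,"dy":0,"dz":0,"turn":0},
    {"fingers":1,"dx":0,"dy":0,"dz":0,"turn":0},
    {"fingers":1,"dx":0,"dy":0,"dz":0,"turn":0},
    {"fingers":1,"dx":0,"dy":0,"dz":0,"turn":0},
  ],
)

```text
clock: 23.27
position: [0.4509, 0.3321, 0.0316]
ee_rot: [0.036, 0.884, -0.465, 0.002]
contact_force: [-1.1, 0.7, -0.6]
width: 0.0593
```

```bash
python3 st.py
```

```text
tcp [0.4509 0.3321 0.0316] yaw -0.968 z [-0.03  -0.064] xz 0.036 F [-1.1  0.7 -0.6] w 0.0593 t 23.27 qd [-0.   -0.01 -0.    0.   -0.   -0.  ]
```

>>> play_rows(
  series=[
    {"fingers":1,"dx":0,"dy":0,"dz":3,"turn":0},
    {"fingers":1,"dx":0,"dy":0,"dz":6,"turn":0},
    {"fingers":1,"dx":0,"dy":0,"dz":9,"turn":0},
    {"fingers":1,"dx":0,"dy":0,"dz":12,"turn":0},
    {"fingers":1,"dx":0,"dy":0,"dz":14,"turn":0},
    {"fingers":1,"dx":0,"dy":0,"dz":14,"turn":0},
    {"fingers":1,"dx":0,"dy":0,"dz":13,"turn":0},
    {"fingers":1,"dx":2,"dy":-1,"dz":11,"turn":0},
    {"fingers":1,"dx":5,"dy":-2,"dz":8,"turn":0},
    {"fingers":1,"dx":8,"dy":-3.5,"dz":5,"turn":0},
    {"fingers":1,"dx":11,"dy":-5,"dz":3,"turn":0},
    {"fingers":1,"dx":13,"dy":-5.5,"dz":1,"turn":0},
    {"fingers":1,"dx":14,"dy":-6,"dz":0,"turn":0},
    {"fingers":1,"dx":14,"dy":-6,"dz":0,"turn":0},
    {"fingers":1,"dx":14,"dy":-6,"dz":0,"turn":0},
    {"fingers":1,"dx":13,"dy":-6,"dz":0,"turn":0},
    {"fingers":1,"dx":11,"dy":-5,"dz":0,"turn":0},
    {"fingers":1,"dx":8,"dy":-4,"dz":0,"turn":0},
    {"fingers":1,"dx":5,"dy":-2.5,"dz":0,"turn":0},
    {"fingers":1,"dx":2,"dy":-1,"dz":0,"turn":0},
  ],
)

```text
clock: 24.93
position: [0.5843, 0.2695, 0.1382]
ee_rot: [0.036, 0.884, -0.467, 0.002]
contact_force: [0.5, 0.5, -0.5]
width: 0.0596
```

>>> play_rows(
  series=[
    {"fingers":1,"dx":0,"dy":0,"dz":0,"turn":0},
  ],
)

```text
clock: 25.02
position: [0.5847, 0.2691, 0.1378]
ee_rot: [0.036, 0.884, -0.467, 0.001]
contact_force: [0.5, 0.5, -0.8]
width: 0.0597
```

```bash
python3 - <<'E'
from ov import *
from st import st
s=st(); look({'cup':(s['position'][0]-.001,s['position'][1]-.001,.105)})
s=get_state(); w=get_image('wrist'); c=cam(w,s); overlay(w,c,(.5892,.3,.06),'ov3.png',(130,100,430,310),2)
E
```

```text
tcp [0.5847 0.2691 0.1378] yaw -0.971 z [-0.032 -0.066] xz 0.036 F [ 0.5  0.5 -0.8] w 0.0597 t 25.02 qd [-0.01  0.01  0.    0.01  0.01 -0.  ]
tcp [0.5847 0.2691 0.1378] yaw -0.9721 F [ 0.5  0.5 -0.8] w 0.0597 t 25.02
cup 0.87 [282. 273.] [0.5834 0.2671 0.    ] 0.988
```

View pics/ov3.png

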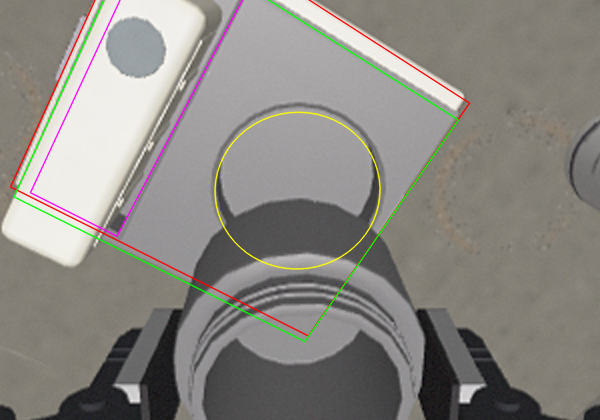

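>>> play_rows(
  series=[
    {"fingers":1,"dx":1,"dy":0.5,"dz":-3,"turn":0},
    {"fingers":1,"dx":2,"dy":1,"dz":-6,"turn":0},
    {"fingers":1,"dx":2,"dy":1,"dz":-9,"turn":0},
    {"fingers":1,"dx":2,"dy":1,"dz":-10,"turn":0},
    {"fingers":1,"dx":1,"dy":0.5,"dz":-10,"turn":0},
    {"fingers":1,"dx":0,"dy":0,"dz":-10,"turn":0},
    {"fingers":1,"dx":0,"dy":0,"dz":-8,"turn":0},
    {"fingers":1,"dx":0,"dy":0,"dz":-5,"turn":0},
    {"fingers":1,"dx":0,"dy":0,"dz":-2,"turn":0},
    {"fingers":1,"dx":0,"dy":0,"dz":0,"turn":0},
  ],
)

```text
clock: 26.0
position: [0.5883, 0.2759, 0.0668]
ee_rot: [0.038, 0.885, -0.465, -0.0]
contact_force: [-0.2, 0.1, -0.8]
width: 0.0595
```

>>> play_rows(
  series=[
    {"fingers":1,"dx":1,"dy":-1,"dz":1,"turn":0},
    {"fingers":1,"dx":2,"dy":-1.5,"dz":1,"turn":0},
    {"fingers":1,"dx":1,"dy":-1,"dz":0,"turn":0},
    {"fingers":1,"dx":0,"dy":0,"dz":0,"turn":0},
  ],
)

```text
clock: 26.33
position: [0.5935, 0.2721, 0.07]
ee_rot: [0.037, 0.885, -0.465, 0.0]
contact_force: [-0.4, 0.0, -1.3]
width: 0.0594
```

```bash
python3 - <<'E'
from ov import *
from st import st
s=st(); 
s=get_state(); w=get_image('wrist'); c=cam(w,s); overlay(w,c,(.590,.301,.06),'ov4.png',(180,120,380,270),3)
E
```

```text
tcp [0.5935 0.2721 0.07  ] yaw -0.966 z [-0.034 -0.066] xz 0.035 F [-0.4  0.  -1.3] w 0.0594 t 26.33 qd [-0.   -0.01 -0.01  0.    0.   -0.  ]
```

View pics/ov4.png

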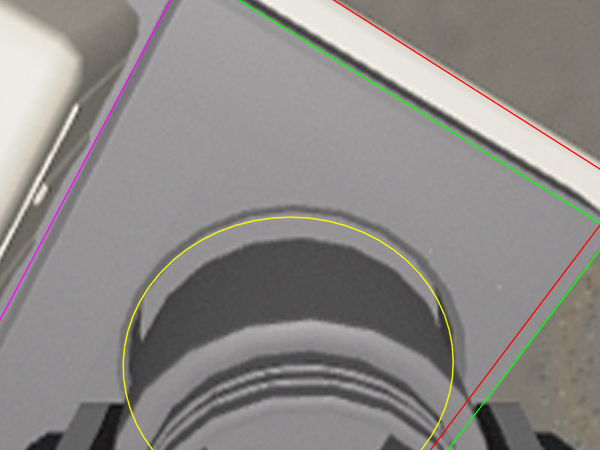

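Seen here: the well's rim arc tops at (293,207) and the cup's lower edge at (295,238). Allowing for its 4 mm height, the cup needs about 1.7 mm more outward.

>>> play_rows(
  series=[
    {"fingers":1,"dx":1,"dy":0.7,"dz":-1,"turn":0},
    {"fingers":1,"dx":0.5,"dy":0.3,"dz":-3,"turn":0},
    {"fingers":1,"dx":0,"dy":0,"dz":-3,"turn":0},
    {"fingers":1,"dx":0,"dy":0,"dz":-3,"turn":0},
  ],
)

```text
clock: 26.72
position: [0.5959, 0.2727, 0.0626]
ee_rot: [0.037, 0.885, -0.465, 0.002]
contact_force: [-3.5, -4.1, 16.1]
width: 0.0598
```

>>> play_rows(
  series=[
    {"fingers":1,"dx":0,"dy":0,"dz":-3,"turn":0},
    {"fingers":1,"dx":0,"dy":0,"dz":-3,"turn":0},
  ],
)

```text
clock: 26.88
position: [0.5955, 0.2721, 0.061]
ee_rot: [0.037, 0.885, -0.465, 0.002]
contact_force: [-5.6, -0.4, 17.6]
width: 0.0598
```

>>> play_rows(
  series=[
    {"fingers":1,"dx":0,"dy":0,"dz":-3,"turn":0},
    {"fingers":1,"dx":0,"dy":0,"dz":-2,"turn":0},
  ],
)

```text
clock: 27.05
position: [0.5956, 0.2723, 0.0613]
ee_rot: [0.036, 0.884, -0.465, 0.003]
contact_force: [-1.6, -0.4, 7.5]
width: 0.0593
```

>>> play_rows(
  series=[
    {"fingers":1,"dx":-0.5,"dy":0,"dz":2,"turn":0},
    {"fingers":1,"dx":-1,"dy":0,"dz":2,"turn":0},
    {"fingers":1,"dx":-0.5,"dy":0,"dz":0,"turn":0},
    {"fingers":1,"dx":0,"dy":0,"dz":0,"turn":0},
  ],
)

```text
clock: 27.38
position: [0.5935, 0.2726, 0.0661]
ee_rot: [0.035, 0.885, -0.465, 0.004]
contact_force: [0.7, -0.8, -0.4]
width: 0.0595
```

```bash
python3 - <<'E'
from ov import *
from st import st
s=st(); w=get_image('wrist'); c=cam(w,s); overlay(w,c,(.5912,.3025,.06),'ov5.png',(180,140,380,290),3)
E
```

```text
tcp [0.5935 0.2726 0.0661] yaw -0.967 z [-0.026 -0.066] xz 0.04 F [ 0.7 -0.8 -0.4] w 0.0595 t 27.38 qd [ 0.  0.  0.  0. -0. -0.]
```

View pics/ov5.png

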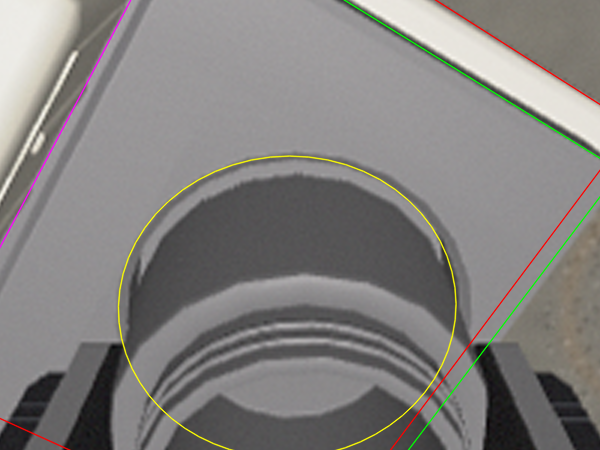

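>>> play_rows(
  series=[
    {"fingers":1,"dx":0.5,"dy":0.5,"dz":-1,"turn":0},
    {"fingers":1,"dx":0,"dy":0,"dz":-2,"turn":0},
    {"fingers":1,"dx":0,"dy":0,"dz":-2,"turn":0},
  ],
)

```text
clock: 27.68
position: [0.5937, 0.2729, 0.0605]
ee_rot: [0.036, 0.885, -0.465, 0.003]
contact_force: [-2.8, -1.7, 10.2]
width: 0.0594
```

>>> play_rows(
  series=[
    {"fingers":1,"dx":0,"dy":0,"dz":-2,"turn":0},
    {"fingers":1,"dx":0,"dy":0,"dz":-2,"turn":0},
  ],
)

```text
clock: 27.85
position: [0.5934, 0.2723, 0.0582]
ee_rot: [0.037, 0.885, -0.465, 0.003]
contact_force: [0.3, -1.0, -1.3]
width: 0.0593
```

>>> play_rows(
  series=[
    {"fingers":1,"dx":0,"dy":0,"dz":-3,"turn":0},
    {"fingers":1,"dx":0,"dy":0,"dz":-3,"turn":0},
  ],
)

```text
clock: 28.02
position: [0.5932, 0.2721, 0.0517]
ee_rot: [0.037, 0.885, -0.465, 0.003]
contact_force: [0.7, 0.3, -0.8]
width: 0.0594
```

>>> play_rows(
  series=[
    {"fingers":1,"dx":0,"dy":0,"dz":-3,"turn":0},
    {"fingers":1,"dx":0,"dy":0,"dz":-2,"turn":0},
  ],
)

```text
clock: 28.18
position: [0.5936, 0.2725, 0.0456]
ee_rot: [0.037, 0.884, -0.465, 0.003]
contact_force: [0.0, 1.3, 10.4]
width: 0.0594
```

>>> play_rows(
  series=[
    {"fingers":-0.6,"dx":0,"dy":0,"dz":0,"turn":0},
    {"fingers":-0.6,"dx":0,"dy":0,"dz":0,"turn":0},
    {"fingers":-0.6,"dx":0,"dy":0,"dz":0,"turn":0},
    {"fingers":-0.8,"dx":0,"dy":0,"dz":1,"turn":0},
    {"fingers":-1,"dx":0,"dy":0,"dz":4,"turn":0},
    {"fingers":-1,"dx":0,"dy":0,"dz":8,"turn":0},
    {"fingers":-1,"dx":0,"dy":0,"dz":12,"turn":0},
    {"fingers":-1,"dx":0,"dy":0,"dz":14,"turn":0},
    {"fingers":-1,"dx":0,"dy":0,"dz":14,"turn":0},
    {"fingers":-1,"dx":0,"dy":0,"dz":14,"turn":0},
    {"fingers":-1,"dx":0,"dy":0,"dz":10,"turn":0},
    {"fingers":-1,"dx":0,"dy":0,"dz":6,"turn":0},
    {"fingers":-1,"dx":0,"dy":0,"dz":3,"turn":0},
    {"fingers":-1,"dx":0,"dy":0,"dz":0,"turn":0},
  ],
)

```text
clock: 29.35
position: [0.5936, 0.2726, 0.1386]
ee_rot: [0.036, 0.885, -0.465, 0.004]
contact_force: [0.6, -0.4, -0.4]
width: 0.0854
```

```bash
python3 - <<'E'
from ov import *
from st import st
s=st(); s,w,c=look({'cup':(.592,.272,.014)},'w6.png')
a=get_image('scene'); save(a,'s6.png'); ca=cam(a)
M['cup']=[M['cup'][0]*[1,1,0]+[0,0,1]*M['cup'][0].clip(.02,1),M['cup'][1]]
for im,cc,l in((a,ca,'scene'),(get_image('side'),None,'side')):
  cc=cam(im); ds=sorted(masks_of(im,'cup'),key=lambda d:np.hypot(*(ray(cc,d['xy'],.05)-(.592,.272))))
  if ds: print(l,ds[0]['xy'],[fit('cup',[(cc,ds[0]['region'])],(.592,.272),z=z) for z in (.014,.02)])
E
```

```text
tcp [0.5936 0.2726 0.1386] yaw -0.967 z [-0.027 -0.067] xz 0.04 F [ 0.6 -0.4 -0.4] w 0.0854 t 29.35 qd [ 0.   -0.01  0.    0.    0.    0.  ]
tcp [0.5936 0.2726 0.1386] yaw -0.9682 F [ 0.6 -0.4 -0.4] w 0.0854 t 29.35
cup 0.78 [277. 204.] [0.5946 0.2718 0.    ] 0.943
scene [237.3, 167.1] [(array([0.5919, 0.2694, 0.    ]), np.float64(0.896)), (array([0.587 , 0.2605, 0.    ]), np.float64(0.904))]
side [273.9, 147.7] [(array([0.5911, 0.264 , 0.    ]), np.float64(0.926)), (array([0.5874, 0.2538, 0.    ]), np.float64(0.923))]
```

Cup seated: its TCP height at release matches the floor, and contact force appeared there. Now to the vial, passing high over the bottle and hood.

>>> play_rows(
  series=[
    {"fingers":-1,"dx":-1,"dy":-4,"dz":4,"turn":0},
    {"fingers":-1,"dx":-2,"dy":-8,"dz":8,"turn":0},
    {"fingers":-1,"dx":-3,"dy":-12,"dz":11,"turn":0},
    {"fingers":-1,"dx":-4,"dy":-16,"dz":12,"turn":0},
    {"fingers":-1,"dx":-5,"dy":-20,"dz":11,"turn":0},
    {"fingers":-1,"dx":-6,"dy":-24,"dz":8,"turn":0},
    {"fingers":-1,"dx":-6,"dy":-24,"dz":5,"turn":0},
    {"fingers":-1,"dx":-6,"dy":-24,"dz":2,"turn":0},
    {"fingers":-1,"dx":-6,"dy":-24,"dz":0,"turn":0},
    {"fingers":-1,"dx":-6,"dy":-24,"dz":0,"turn":0},
    {"fingers":-1,"dx":-6,"dy":-24,"dz":0,"turn":0},
    {"fingers":-1,"dx":-6,"dy":-24,"dz":0,"turn":0},
    {"fingers":-1,"dx":-6,"dy":-24,"dz":0,"turn":0},
    {"fingers":-1,"dx":-6,"dy":-24,"dz":0,"turn":0},
    {"fingers":-1,"dx":-6,"dy":-24,"dz":0,"turn":0},
    {"fingers":-1,"dx":-6,"dy":-24,"dz":0,"turn":0},
    {"fingers":-1,"dx":-6,"dy":-24,"dz":0,"turn":0},
    {"fingers":-1,"dx":-5,"dy":-22,"dz":0,"turn":0},
    {"fingers":-1,"dx":-5,"dy":-22,"dz":0,"turn":0},
    {"fingers":-1,"dx":-5,"dy":-20,"dz":0,"turn":0},
  ],
)

```text
clock: 31.32
position: [0.4714, -0.1773, 0.2251]
ee_rot: [0.039, 0.883, -0.468, 0.016]
contact_force: [0.2, -0.8, -0.2]
width: 0.0854
```

>>> play_rows(
  series=[
    {"fingers":-1,"dx":-4,"dy":-18,"dz":0,"turn":0},
    {"fingers":-1,"dx":-4,"dy":-15,"dz":0,"turn":0},
    {"fingers":-1,"dx":-3,"dy":-12,"dz":0,"turn":0},
    {"fingers":-1,"dx":-2,"dy":-9,"dz":0,"turn":0},
    {"fingers":-1,"dx":-1,"dy":-6,"dz":0,"turn":0},
    {"fingers":-1,"dx":0,"dy":-3,"dz":0,"turn":0},
    {"fingers":-1,"dx":0,"dy":0,"dz":0,"turn":0},
  ],
)

```text
clock: 31.9
position: [0.4473, -0.2524, 0.2341]
ee_rot: [0.042, 0.88, -0.473, 0.02]
contact_force: [-0.6, 0.3, -0.4]
width: 0.0856
```

```bash
python3 - <<'E'
from ov import *
from st import st
s=st(); look({'vial':(.482,-.196,0)},'w7.png')
E
```

```text
tcp [ 0.4473 -0.2524  0.2341] yaw -0.985 z [-0.004 -0.093] xz 0.075 F [-0.6  0.3 -0.4] w 0.0856 t 31.9 qd [-0.01 -0.02  0.    0.01  0.01 -0.  ]
tcp [ 0.4473 -0.2524  0.2341] yaw -0.9872 F [-0.6  0.3 -0.4] w 0.0856 t 31.9
vial 0.59 [240. 121.] [ 0.4829 -0.1982  0.    ] 0.868
```

The arm drifts in tilt on faster moves. I'll turn so that the tilt lies radially, then pump it out with asymmetric vertical moves before touching the vial.

>>> play_rows(
  series=[
    {"fingers":-1,"dx":1,"dy":1,"dz":0,"turn":0.03},
    {"fingers":-1,"dx":2,"dy":3,"dz":0,"turn":0.06},
    {"fingers":-1,"dx":3,"dy":4,"dz":0,"turn":0.09},
    {"fingers":-1,"dx":4,"dy":5,"dz":0,"turn":0.1},
    {"fingers":-1,"dx":4,"dy":5,"dz":0,"turn":0.1},
    {"fingers":-1,"dx":4,"dy":5,"dz":0,"turn":0.1},
    {"fingers":-1,"dx":4,"dy":5,"dz":0,"turn":0.1},
    {"fingers":-1,"dx":4,"dy":5,"dz":0,"turn":0.1},
    {"fingers":-1,"dx":3,"dy":4,"dz":0,"turn":0.1},
    {"fingers":-1,"dx":3,"dy":4,"dz":0,"turn":0.1},
    {"fingers":-1,"dx":2,"dy":3,"dz":0,"turn":0.1},
    {"fingers":-1,"dx":1,"dy":1,"dz":0,"turn":0.07},
    {"fingers":-1,"dx":0,"dy":0,"dz":0,"turn":0.04},
    {"fingers":-1,"dx":0,"dy":0,"dz":0,"turn":0.02},
    {"fingers":-1,"dx":0,"dy":0,"dz":0,"turn":0},
  ],
)

```text
clock: 33.25
position: [0.4867, -0.1887, 0.2313]
ee_rot: [0.02, 0.994, 0.101, 0.036]
contact_force: [-0.4, 0.2, -1.0]
width: 0.0851
```

```bash
python3 st.py
```

```text
tcp [ 0.4867 -0.1887  0.2313] yaw 0.204 z [ 0.076 -0.032] xz 0.068 F [-0.4  0.2 -1. ] w 0.0851 t 33.25 qd [0.02 0.   0.   0.   0.   0.01]
```

>>> play_rows(
  series=[
    {"fingers":-1,"dx":0,"dy":0,"dz":38,"turn":0},
    {"fingers":-1,"dx":0,"dy":0,"dz":30,"turn":0},
    {"fingers":-1,"dx":0,"dy":0,"dz":23,"turn":0},
    {"fingers":-1,"dx":0,"dy":0,"dz":17,"turn":0},
    {"fingers":-1,"dx":0,"dy":0,"dz":12,"turn":0},
    {"fingers":-1,"dx":0,"dy":0,"dz":8,"turn":0},
    {"fingers":-1,"dx":0,"dy":0,"dz":5,"turn":0},
    {"fingers":-1,"dx":0,"dy":0,"dz":2,"turn":0},
    {"fingers":-1,"dx":0,"dy":0,"dz":0,"turn":0},
  ],
)

```text
clock: 34.0
position: [0.484, -0.1807, 0.3682]
ee_rot: [0.016, 0.994, 0.103, 0.032]
contact_force: [-0.8, -1.3, -0.1]
width: 0.0856
```

```bash
python3 st.py
```

```text
tcp [ 0.484  -0.1807  0.3682] yaw 0.207 z [ 0.066 -0.024] xz 0.06 F [-0.8 -1.3 -0.1] w 0.0856 t 34.0 qd [ 0.01  0.    0.01  0.   -0.    0.  ]
```

>>> play_rows(
  series=[
    {"fingers":-1,"dx":0,"dy":0,"dz":-4,"turn":0},
    {"fingers":-1,"dx":0,"dy":0,"dz":-8,"turn":0},
    {"fingers":-1,"dx":0,"dy":0,"dz":-12,"turn":0},
    {"fingers":-1,"dx":0,"dy":0,"dz":-16,"turn":0},
    {"fingers":-1,"dx":0,"dy":0,"dz":-20,"turn":0},
    {"fingers":-1,"dx":0,"dy":0,"dz":-25,"turn":0},
    {"fingers":-1,"dx":0,"dy":0,"dz":-30,"turn":0},
    {"fingers":-1,"dx":0,"dy":0,"dz":0,"turn":0},
    {"fingers":-1,"dx":0,"dy":0,"dz":0,"turn":0},
    {"fingers":-1,"dx":0,"dy":0,"dz":0,"turn":0},
  ],
)

```text
clock: 34.83
position: [0.4782, -0.1778, 0.2375]
ee_rot: [0.011, 0.994, 0.102, 0.024]
contact_force: [0.9, 0.7, 0.1]
width: 0.0857
```

```bash
python3 st.py
```

```text
tcp [ 0.4782 -0.1778  0.2375] yaw 0.206 z [ 0.051 -0.016] xz 0.046 F [0.9 0.7 0.1] w 0.0857 t 34.83 qd [-0.   -0.   -0.02  0.   -0.    0.  ]
```

>>> play_rows(
  series=[
    {"fingers":-1,"dx":0,"dy":0,"dz":41,"turn":0},
    {"fingers":-1,"dx":0,"dy":0,"dz":33,"turn":0},
    {"fingers":-1,"dx":0,"dy":0,"dz":25,"turn":0},
    {"fingers":-1,"dx":0,"dy":0,"dz":18,"turn":0},
    {"fingers":-1,"dx":0,"dy":0,"dz":12,"turn":0},
    {"fingers":-1,"dx":0,"dy":0,"dz":8,"turn":0},
    {"fingers":-1,"dx":0,"dy":0,"dz":4,"turn":0},
    {"fingers":-1,"dx":0,"dy":0,"dz":1,"turn":0},
    {"fingers":-1,"dx":0,"dy":0,"dz":-4,"turn":0},
    {"fingers":-1,"dx":0,"dy":0,"dz":-8,"turn":0},
    {"fingers":-1,"dx":0,"dy":0,"dz":-12,"turn":0},
    {"fingers":-1,"dx":0,"dy":0,"dz":-17,"turn":0},
    {"fingers":-1,"dx":0,"dy":0,"dz":-22,"turn":0},
    {"fingers":-1,"dx":0,"dy":0,"dz":-28,"turn":0},
    {"fingers":-1,"dx":0,"dy":0,"dz":-34,"turn":0},
    {"fingers":-1,"dx":0,"dy":0,"dz":0,"turn":0},
    {"fingers":-1,"dx":0,"dy":0,"dz":0,"turn":0},
    {"fingers":-1,"dx":0,"dy":0,"dz":0,"turn":0},
  ],
)

```text
clock: 36.33
position: [0.4709, -0.174, 0.2541]
ee_rot: [0.009, 0.994, 0.102, 0.022]
contact_force: [-0.5, 0.6, 0.1]
width: 0.0854
```

```bash
python3 - <<'E'
from look import *
from st import st
s=st(); look({'vial':(.482,-.196,0)})
E
```

```text
tcp [ 0.4709 -0.174   0.2541] yaw 0.205 z [ 0.045 -0.013] xz 0.041 F [-0.5  0.6  0.1] w 0.0854 t 36.33 qd [ 0.   -0.   -0.02  0.   -0.   -0.  ]
tcp [ 0.4709 -0.174   0.2541] yaw 0.2048 F [-0.5  0.6  0.1] w 0.0854 t 36.33
vial 0.81 [278. 197.] [ 0.4819 -0.1963  0.    ] 0.884
```

>>> play_rows(
  series=[
    {"fingers":-1,"dx":0,"dy":0,"dz":38,"turn":0},
    {"fingers":-1,"dx":0,"dy":0,"dz":30,"turn":0},
    {"fingers":-1,"dx":0,"dy":0,"dz":22,"turn":0},
    {"fingers":-1,"dx":0,"dy":0,"dz":15,"turn":0},
    {"fingers":-1,"dx":0,"dy":0,"dz":10,"turn":0},
    {"fingers":-1,"dx":0,"dy":0,"dz":6,"turn":0},
    {"fingers":-1,"dx":0,"dy":0,"dz":3,"turn":0},
    {"fingers":-1,"dx":0,"dy":0,"dz":0,"turn":0},
    {"fingers":-1,"dx":0,"dy":0,"dz":0,"turn":0},
    {"fingers":-1,"dx":0,"dy":0,"dz":-4,"turn":0},
    {"fingers":-1,"dx":0,"dy":0,"dz":-8,"turn":0},
    {"fingers":-1,"dx":0,"dy":0,"dz":-12,"turn":0},
    {"fingers":-1,"dx":0,"dy":0,"dz":-16,"turn":0},
    {"fingers":-1,"dx":0,"dy":0,"dz":-20,"turn":0},
    {"fingers":-1,"dx":0,"dy":0,"dz":-25,"turn":0},
    {"fingers":-1,"dx":0,"dy":0,"dz":-30,"turn":0},
    {"fingers":-1,"dx":0,"dy":0,"dz":-20,"turn":0},
    {"fingers":-1,"dx":0,"dy":0,"dz":0,"turn":0},
    {"fingers":-1,"dx":0,"dy":0,"dz":0,"turn":0},
    {"fingers":-1,"dx":0,"dy":0,"dz":0,"turn":0},
  ],
)

```text
clock: 38.1
position: [0.4675, -0.1721, 0.2453]
ee_rot: [0.011, 0.994, 0.102, 0.025]
contact_force: [0.0, -1.0, 1.0]
width: 0.0856
```

```bash
python3 st.py
```

```text
tcp [ 0.4675 -0.1721  0.2453] yaw 0.205 z [ 0.051 -0.017] xz 0.047 F [ 0. -1.  1.] w 0.0856 t 38.1 qd [-0.    0.   -0.01 -0.   -0.   -0.  ]
```

Good enough; a residual 0.05 rad fits every clearance if I move gently. Going down to the vial.

>>> play_rows(
  series=[
    {"fingers":-1,"dx":0,"dy":-1,"dz":-3,"turn":0},
    {"fingers":-1,"dx":1,"dy":-2,"dz":-6,"turn":0},
    {"fingers":-1,"dx":2,"dy":-3,"dz":-9,"turn":0},
    {"fingers":-1,"dx":2,"dy":-3,"dz":-11,"turn":0},
    {"fingers":-1,"dx":2,"dy":-3,"dz":-12,"turn":0},
    {"fingers":-1,"dx":2,"dy":-3,"dz":-12,"turn":0},
    {"fingers":-1,"dx":2,"dy":-3,"dz":-12,"turn":0},
    {"fingers":-1,"dx":2,"dy":-3,"dz":-12,"turn":0},
    {"fingers":-1,"dx":1,"dy":-2,"dz":-12,"turn":0},
    {"fingers":-1,"dx":0,"dy":-1,"dz":-11,"turn":0},
    {"fingers":-1,"dx":0,"dy":0,"dz":-9,"turn":0},
    {"fingers":-1,"dx":0,"dy":0,"dz":-6,"turn":0},
    {"fingers":-1,"dx":0,"dy":0,"dz":-3,"turn":0},
    {"fingers":-1,"dx":0,"dy":0,"dz":0,"turn":0},
  ],
)

```text
clock: 39.27
position: [0.4901, -0.2039, 0.1264]
ee_rot: [0.018, 0.994, 0.102, 0.034]
contact_force: [0.8, 0.4, 0.8]
width: 0.0855
```

```bash
python3 - <<'E'
from look import *
from st import st
s=st(); look({'vial':(.482,-.196,0)})
E
```

```text
tcp [ 0.4901 -0.2039  0.1264] yaw 0.206 z [ 0.071 -0.029] xz 0.064 F [0.8 0.4 0.8] w 0.0855 t 39.27 qd [-0.  0. -0. -0. -0. -0.]
tcp [ 0.4901 -0.2039  0.1264] yaw 0.2042 F [0.8 0.4 0.8] w 0.0855 t 39.27
vial 0.93 [267. 204.] [ 0.4818 -0.1965  0.    ] 0.923
```

>>> play_rows(
  series=[
    {"fingers":-1,"dx":0,"dy":0,"dz":40,"turn":0},
    {"fingers":-1,"dx":0,"dy":0,"dz":30,"turn":0},
    {"fingers":-1,"dx":0,"dy":0,"dz":21,"turn":0},
    {"fingers":-1,"dx":0,"dy":0,"dz":14,"turn":0},
    {"fingers":-1,"dx":0,"dy":0,"dz":9,"turn":0},
    {"fingers":-1,"dx":0,"dy":0,"dz":5,"turn":0},
    {"fingers":-1,"dx":0,"dy":0,"dz":2,"turn":0},
    {"fingers":-1,"dx":0,"dy":0,"dz":0,"turn":0},
    {"fingers":-1,"dx":0,"dy":0,"dz":0,"turn":0},
  ],
)

```text
clock: 40.12
position: [0.4896, -0.2029, 0.2564]
ee_rot: [0.019, 0.994, 0.102, 0.036]
contact_force: [-0.1, 0.4, 0.2]
width: 0.0855
```

```bash
python3 st.py
```

```text
tcp [ 0.4896 -0.2029  0.2564] yaw 0.207 z [ 0.076 -0.031] xz 0.068 F [-0.1  0.4  0.2] w 0.0855 t 40.12 qd [-0.    0.    0.01  0.   -0.   -0.  ]
```

>>> play_rows(
  series=[
    {"fingers":-1,"dx":0,"dy":0,"dz":-2,"turn":0},
    {"fingers":-1,"dx":0,"dy":0,"dz":-4,"turn":0},
    {"fingers":-1,"dx":0,"dy":0,"dz":-6,"turn":0},
    {"fingers":-1,"dx":0,"dy":0,"dz":-7,"turn":0},
    {"fingers":-1,"dx":0,"dy":0,"dz":-7,"turn":0},
    {"fingers":-1,"dx":0,"dy":0,"dz":-7,"turn":0},
    {"fingers":-1,"dx":0,"dy":0,"dz":-7,"turn":0},
    {"fingers":-1,"dx":0,"dy":0,"dz":-7,"turn":0},
    {"fingers":-1,"dx":0,"dy":0,"dz":-7,"turn":0},
    {"fingers":-1,"dx":0,"dy":0,"dz":-7,"turn":0},
    {"fingers":-1,"dx":0,"dy":0,"dz":-7,"turn":0},
    {"fingers":-1,"dx":0,"dy":0,"dz":-7,"turn":0},
    {"fingers":-1,"dx":0,"dy":0,"dz":-7,"turn":0},
    {"fingers":-1,"dx":0,"dy":0,"dz":-7,"turn":0},
  ],
)

```text
clock: 41.28
position: [0.4874, -0.2017, 0.1533]
ee_rot: [0.016, 0.994, 0.102, 0.032]
contact_force: [0.8, -0.1, 0.3]
width: 0.0852
```

```bash
python3 st.py
```

```text
tcp [ 0.4874 -0.2017  0.1533] yaw 0.206 z [ 0.067 -0.026] xz 0.061 F [ 0.8 -0.1  0.3] w 0.0852 t 41.28 qd [ 0.    0.09  0.14  0.   -0.23 -0.  ]
```

>>> play_rows(
  series=[
    {"fingers":-1,"dx":-1,"dy":1,"dz":-4,"turn":0},
    {"fingers":-1,"dx":-1,"dy":1,"dz":-6,"turn":0},
    {"fingers":-1,"dx":-1,"dy":1,"dz":-7,"turn":0},
    {"fingers":-1,"dx":-1,"dy":1,"dz":-7,"turn":0},
    {"fingers":-1,"dx":-1,"dy":1,"dz":-7,"turn":0},
    {"fingers":-1,"dx":0,"dy":0,"dz":-6,"turn":0},
    {"fingers":-1,"dx":0,"dy":0,"dz":-4,"turn":0},
    {"fingers":-1,"dx":0,"dy":0,"dz":-2,"turn":0},
    {"fingers":-1,"dx":0,"dy":0,"dz":0,"turn":0},
  ],
)

```text
clock: 42.03
position: [0.481, -0.1955, 0.104]
ee_rot: [0.016, 0.994, 0.102, 0.031]
contact_force: [0.2, 1.0, 0.3]
width: 0.0853
```

```bash
python3 st.py
```

```text
tcp [ 0.481  -0.1955  0.104 ] yaw 0.206 z [ 0.065 -0.025] xz 0.059 F [0.2 1.  0.3] w 0.0853 t 42.03 qd [-0.  0. -0. -0. -0.  0.]
```

>>> play_rows(
  series=[
    {"fingers":-1,"dx":0,"dy":0,"dz":-2,"turn":0},
    {"fingers":-1,"dx":0,"dy":0,"dz":-5,"turn":0},
    {"fingers":-1,"dx":0,"dy":0,"dz":-7,"turn":0},
    {"fingers":-1,"dx":0,"dy":0,"dz":-7,"turn":0},
    {"fingers":-1,"dx":0,"dy":0,"dz":-7,"turn":0},
    {"fingers":-1,"dx":0,"dy":0,"dz":-6,"turn":0},
    {"fingers":-1,"dx":0,"dy":0,"dz":-4,"turn":0},
    {"fingers":-1,"dx":0,"dy":0,"dz":-2,"turn":0},
    {"fingers":-1,"dx":0,"dy":0,"dz":0,"turn":0},
  ],
)

```text
clock: 42.78
position: [0.4815, -0.196, 0.0599]
ee_rot: [0.016, 0.994, 0.102, 0.032]
contact_force: [0.0, -0.4, 0.4]
width: 0.0851
```

>>> play_rows(
  squeeze=30,
  series=[
    {"fingers":1,"dx":0,"dy":0,"dz":0,"turn":0},
    {"fingers":1,"dx":0,"dy":0,"dz":0,"turn":0},
    {"fingers":1,"dx":0,"dy":0,"dz":0,"turn":0},
    {"fingers":1,"dx":0,"dy":0,"dz":0,"turn":0},
    {"fingers":1,"dx":0,"dy":0,"dz":0,"turn":0},
    {"fingers":1,"dx":0,"dy":0,"dz":0,"turn":0},
  ],
)

```text
clock: 43.28
position: [0.4813, -0.1965, 0.0611]
ee_rot: [0.017, 0.994, 0.103, 0.031]
contact_force: [-1.5, 0.1, 2.3]
width: 0.0299
```

```bash
python3 st.py
```

```text
tcp [ 0.4813 -0.1965  0.0611] yaw 0.207 z [ 0.066 -0.027] xz 0.059 F [-1.5  0.1  2.3] w 0.0299 t 43.28 qd [-0.   -0.01  0.   -0.    0.01 -0.  ]
```

```bash
python3 - <<'E'
from h import *
w=get_image('wrist'); a=get_image('side'); b=get_image('scene')
f=lambda im,c,s:cv2.resize(cv2.cvtColor(im['pixels'],cv2.COLOR_RGB2BGR)[c[1]:c[3],c[0]:c[2]],s,interpolation=cv2.INTER_CUBIC)
cv2.imwrite('pics/g1.png',np.hstack([f(w,(180,150,380,350),(400,400)),f(b,(270,220,370,320),(400,400))]))
E
```

```text
(no output)
```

View pics/g1.png

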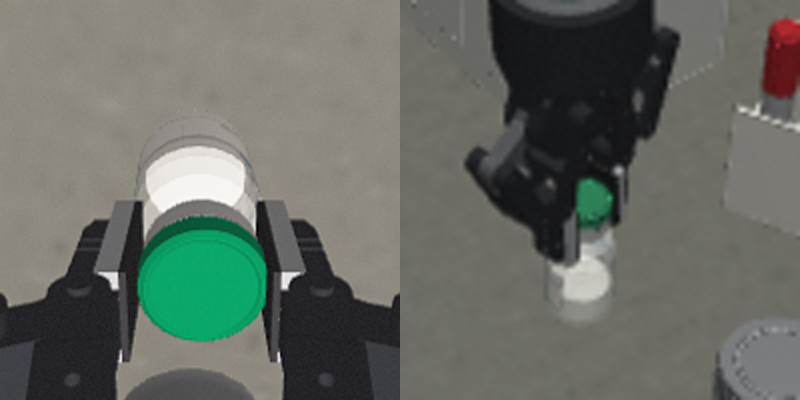

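The pads hold the vial at its green cap, upright. Test lift, gently.

>>> play_rows(
  squeeze=45,
  series=[
    {"fingers":1,"dx":0,"dy":0,"dz":1,"turn":0},
    {"fingers":1,"dx":0,"dy":0,"dz":3,"turn":0},
    {"fingers":1,"dx":0,"dy":0,"dz":5,"turn":0},
    {"fingers":1,"dx":0,"dy":0,"dz":5,"turn":0},
    {"fingers":1,"dx":0,"dy":0,"dz":5,"turn":0},
    {"fingers":1,"dx":0,"dy":0,"dz":5,"turn":0},
    {"fingers":1,"dx":0,"dy":0,"dz":3,"turn":0},
    {"fingers":1,"dx":0,"dy":0,"dz":1,"turn":0},
    {"fingers":1,"dx":0,"dy":0,"dz":0,"turn":0},
  ],
)

```text
clock: 44.18
position: [0.4828, -0.1962, 0.0916]
ee_rot: [0.017, 0.994, 0.102, 0.033]
contact_force: [-0.6, -0.4, -1.0]
width: 0.0288
```

```bash
python3 - <<'E'
from look import *
from st import st
s=st()
w=get_image('wrist'); a=get_image('side'); b=get_image('scene')
for im in(b,a):
  c=cam(im); ds=sorted(masks_of(im,'vial'),key=lambda d:np.hypot(*(ray(c,d['xy'],.06)-(.482,-.196))))
  if ds: print(ds[0]['p'],ds[0]['xy'],[fit('vial',[(c,ds[0]['region'])],(.482,-.196),z=z) for z in(0,.03)])
f=lambda im,c,s:cv2.resize(cv2.cvtColor(im['pixels'],cv2.COLOR_RGB2BGR)[c[1]:c[3],c[0]:c[2]],s,interpolation=cv2.INTER_CUBIC)
cv2.imwrite('pics/g2.png',np.hstack([f(w,(180,150,380,350),(400,400)),f(b,(270,200,370,300),(400,400))]))
E
```

```text
tcp [ 0.4828 -0.1962  0.0916] yaw 0.206 z [ 0.07  -0.026] xz 0.063 F [-0.6 -0.4 -1. ] w 0.0288 t 44.18 qd [ 0. -0. -0.  0.  0.  0.]
0.68 [317.9, 275.8] [(array([ 0.5021, -0.1743,  0.    ]), np.float64(0.691)), (array([ 0.4846, -0.1947,  0.    ]), np.float64(0.641))]
0.67 [294.6, 245.2] [(array([ 0.4965, -0.1684,  0.    ]), np.float64(0.833)), (array([ 0.4851, -0.1951,  0.    ]), np.float64(0.796))]
```

View pics/g2.png

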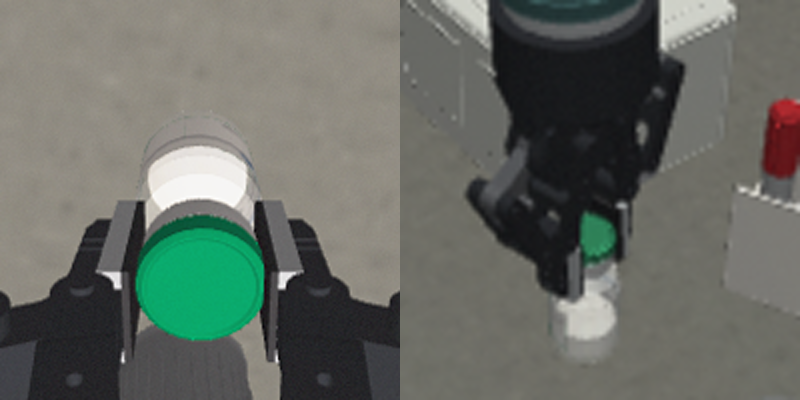

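Vial lifted and upright in the pads, with its shadow detached. Carrying it over gently.

>>> play_rows(
  series=[
    {"fingers":1,"dx":0,"dy":0,"dz":2,"turn":0},
    {"fingers":1,"dx":0,"dy":0,"dz":5,"turn":0},
    {"fingers":1,"dx":0,"dy":0,"dz":8,"turn":0},
    {"fingers":1,"dx":0,"dy":0,"dz":9,"turn":0},
    {"fingers":1,"dx":0,"dy":0,"dz":9,"turn":0},
    {"fingers":1,"dx":0,"dy":0,"dz":9,"turn":0},
    {"fingers":1,"dx":0,"dy":0,"dz":9,"turn":0},
    {"fingers":1,"dx":0,"dy":0,"dz":9,"turn":0},
    {"fingers":1,"dx":0,"dy":0,"dz":9,"turn":0},
    {"fingers":1,"dx":0,"dy":0,"dz":9,"turn":0},
    {"fingers":1,"dx":0,"dy":1,"dz":9,"turn":0},
    {"fingers":1,"dx":0,"dy":3,"dz":9,"turn":0},
    {"fingers":1,"dx":0,"dy":5,"dz":8,"turn":0},
    {"fingers":1,"dx":1,"dy":7,"dz":7,"turn":0},
    {"fingers":1,"dx":2,"dy":9,"dz":5,"turn":0},
    {"fingers":1,"dx":2,"dy":11,"dz":3,"turn":0},
    {"fingers":1,"dx":3,"dy":12,"dz":1,"turn":0},
    {"fingers":1,"dx":3,"dy":13,"dz":0,"turn":0},
    {"fingers":1,"dx":3,"dy":13,"dz":0,"turn":0},
    {"fingers":1,"dx":3,"dy":13,"dz":0,"turn":0},
  ],
)

```text
clock: 46.1
position: [0.4993, -0.1011, 0.2257]
ee_rot: [0.016, 0.994, 0.101, 0.033]
contact_force: [0.6, 0.1, -0.9]
width: 0.0289
```

```bash
python3 st.py
```

```text
tcp [ 0.4993 -0.1011  0.2257] yaw 0.203 z [ 0.07  -0.025] xz 0.063 F [ 0.6  0.1 -0.9] w 0.0289 t 46.1 qd [ 0.37  0.   -0.   -0.02  0.01  0.37]
```

>>> play_rows(
  series=[
    {"fingers":1,"dx":4,"dy":14,"dz":0,"turn":0},
    {"fingers":1,"dx":4,"dy":14,"dz":0,"turn":0},
    {"fingers":1,"dx":4,"dy":14,"dz":0,"turn":0},
    {"fingers":1,"dx":4,"dy":14,"dz":0,"turn":0},
    {"fingers":1,"dx":4,"dy":14,"dz":0,"turn":0},
    {"fingers":1,"dx":4,"dy":14,"dz":0,"turn":0},
    {"fingers":1,"dx":4,"dy":14,"dz":0,"turn":0},
    {"fingers":1,"dx":4,"dy":14,"dz":0,"turn":0},
    {"fingers":1,"dx":4,"dy":14,"dz":0,"turn":0},
    {"fingers":1,"dx":4,"dy":14,"dz":0,"turn":0},
    {"fingers":1,"dx":4,"dy":14,"dz":0,"turn":0},
    {"fingers":1,"dx":4,"dy":14,"dz":0,"turn":0},
    {"fingers":1,"dx":4,"dy":14,"dz":0,"turn":0},
    {"fingers":1,"dx":4,"dy":14,"dz":0,"turn":0},
    {"fingers":1,"dx":4,"dy":14,"dz":0,"turn":0},
    {"fingers":1,"dx":4,"dy":14,"dz":0,"turn":0},
    {"fingers":1,"dx":4,"dy":14,"dz":0,"turn":0},
    {"fingers":1,"dx":4,"dy":14,"dz":0,"turn":0},
    {"fingers":1,"dx":4,"dy":14,"dz":0,"turn":0},
    {"fingers":1,"dx":3,"dy":11,"dz":0,"turn":0},
  ],
)

```text
clock: 47.77
position: [0.5679, 0.2175, 0.2196]
ee_rot: [0.011, 0.994, 0.109, 0.023]
contact_force: [0.5, 0.1, -2.0]
width: 0.0288
```

>>> play_rows(
  series=[
    {"fingers":1,"dx":2,"dy":8,"dz":0,"turn":0},
    {"fingers":1,"dx":1,"dy":5,"dz":0,"turn":0},
    {"fingers":1,"dx":0,"dy":2,"dz":0,"turn":0},
    {"fingers":1,"dx":0,"dy":0,"dz":0,"turn":0},
  ],
)

```text
clock: 48.1
position: [0.5695, 0.2379, 0.2184]
ee_rot: [0.01, 0.994, 0.111, 0.021]
contact_force: [0.1, 0.5, -0.3]
width: 0.029
```

```bash
python3 - <<'E'
from look import *
from st import st
st(); M['cup']=[M['cup'][0]*[1,1,0]+[0,0,1]*M['cup'][0].clip(.02,1),M['cup'][1]]
s,w,c=look({'cup':(.5928,.2715,.014)},'w8.png')
g=cv2.cvtColor(w['pixels'],cv2.COLOR_RGB2GRAY)
for P,r,z in (((.5928,.2715),.025,.064),((.5928,.2715),.022,.064),((.5928,.2715),.034,.034)):
  u=np.linspace(0,6.283,60); q=proj(c,np.c_[P[0]+r*np.cos(u),P[1]+r*np.sin(u),np.full(60,z)]); w['pixels']=np.ascontiguousarray(w['pixels']); cv2.polylines(w['pixels'],[np.round(q*16).astype(np.int32)],True,(255,0,0),1,cv2.LINE_AA,4)
x=int(q[:,0].mean()); y=int(q[:,1].mean()); print(x,y)
im=cv2.cvtColor(w['pixels'],cv2.COLOR_RGB2BGR)[max(0,y-80):y+120,x-130:x+130]; cv2.imwrite('pics/ov6.png',cv2.resize(im,None,fx=3,fy=3,interpolation=cv2.INTER_CUBIC))
E
```

```text
tcp [0.5695 0.2379 0.2184] yaw 0.224 z [ 0.044 -0.016] xz 0.04 F [ 0.1  0.5 -0.3] w 0.029 t 48.1 qd [ 0.01  0.    0.   -0.01  0.    0.  ]
tcp [0.5695 0.2379 0.2184] yaw 0.223 F [ 0.1  0.5 -0.3] w 0.029 t 48.1
cup 0.75 [303. 157.] [0.594  0.2728 0.    ] 0.967
301 158
```

View pics/ov6.png

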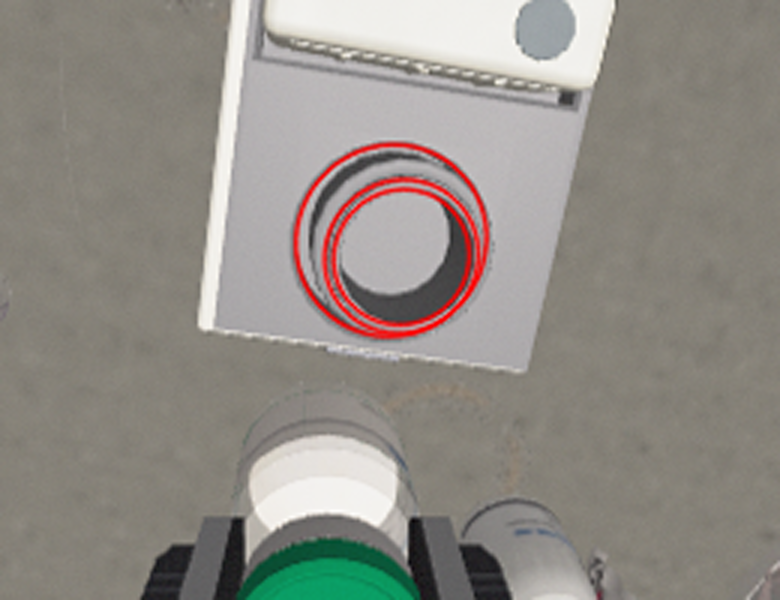

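The model circles match the cup's rim and well; cup at about (0.5935, 0.272). Moving the vial over it.

>>> play_rows(
  series=[
    {"fingers":1,"dx":1,"dy":2,"dz":0,"turn":0},
    {"fingers":1,"dx":3,"dy":4,"dz":-1,"turn":0},
    {"fingers":1,"dx":4,"dy":6,"dz":-3,"turn":0},
    {"fingers":1,"dx":5,"dy":6,"dz":-4,"turn":0},
    {"fingers":1,"dx":4,"dy":6,"dz":-5,"turn":0},
    {"fingers":1,"dx":4,"dy":5,"dz":-5,"turn":0},
    {"fingers":1,"dx":2,"dy":3,"dz":-5,"turn":0},
    {"fingers":1,"dx":1,"dy":1,"dz":-5,"turn":0},
    {"fingers":1,"dx":0,"dy":0,"dz":-5,"turn":0},
    {"fingers":1,"dx":0,"dy":0,"dz":-5,"turn":0},
    {"fingers":1,"dx":0,"dy":0,"dz":-5,"turn":0},
    {"fingers":1,"dx":0,"dy":0,"dz":-5,"turn":0},
    {"fingers":1,"dx":0,"dy":0,"dz":-5,"turn":0},
    {"fingers":1,"dx":0,"dy":0,"dz":-3,"turn":0},
    {"fingers":1,"dx":0,"dy":0,"dz":-1,"turn":0},
    {"fingers":1,"dx":0,"dy":0,"dz":0,"turn":0},
  ],
)

```text
clock: 49.53
position: [0.5953, 0.2704, 0.1538]
ee_rot: [0.011, 0.994, 0.109, 0.02]
contact_force: [-0.1, -0.4, -0.7]
width: 0.0288
```

```bash
python3 st.py
```

```text
tcp [0.5953 0.2704 0.1538] yaw 0.219 z [ 0.041 -0.019] xz 0.036 F [-0.1 -0.4 -0.7] w 0.0288 t 49.53 qd [-0.  0.  0.  0. -0. -0.]
```

>>> play_rows(
  series=[
    {"fingers":1,"dx":-0.3,"dy":0.5,"dz":-2,"turn":0},
    {"fingers":1,"dx":-0.3,"dy":0.5,"dz":-4,"turn":0},
    {"fingers":1,"dx":0,"dy":0,"dz":-5,"turn":0},
    {"fingers":1,"dx":0,"dy":0,"dz":-5,"turn":0},
    {"fingers":1,"dx":0,"dy":0,"dz":-3,"turn":0},
    {"fingers":1,"dx":0,"dy":0,"dz":-1,"turn":0},
    {"fingers":1,"dx":0,"dy":0,"dz":0,"turn":0},
  ],
)

```text
clock: 50.12
position: [0.5951, 0.2716, 0.1327]
ee_rot: [0.011, 0.994, 0.109, 0.021]
contact_force: [0.2, 1.0, -1.3]
width: 0.0293
```

```bash
python3 - <<'E'
from look import *
from st import st
s=st(); z=s['position'][2]-.061; p=s['position']
w=get_image('wrist'); c=cam(w,s); w['pixels']=np.ascontiguousarray(w['pixels'])
u=np.linspace(0,6.283,60)
for P,r,zz,col in (((.5935,.272),.025,.064,(255,0,0)),((.5935,.272),.022,.064,(255,0,0)),((p[0]-.0016,p[1]+.0006),.0185,z,(0,255,0)),((p[0],p[1]),.015,z+.078,(0,0,255))):
  q=proj(c,np.c_[P[0]+r*np.cos(u),P[1]+r*np.sin(u),np.full(60,zz)]); cv2.polylines(w['pixels'],[np.round(q*16).astype(np.int32)],True,col,1,cv2.LINE_AA,4)
cv2.imwrite('pics/ov7.png',cv2.resize(cv2.cvtColor(w['pixels'],cv2.COLOR_RGB2BGR)[160:340,180:380],None,fx=3.3,fy=3.3,interpolation=cv2.INTER_CUBIC))
E
```

```text
tcp [0.5951 0.2716 0.1327] yaw 0.219 z [ 0.043 -0.018] xz 0.038 F [ 0.2  1.  -1.3] w 0.0293 t 50.12 qd [-0.  0.  0. -0. -0.  0.]
```

View pics/ov7.png

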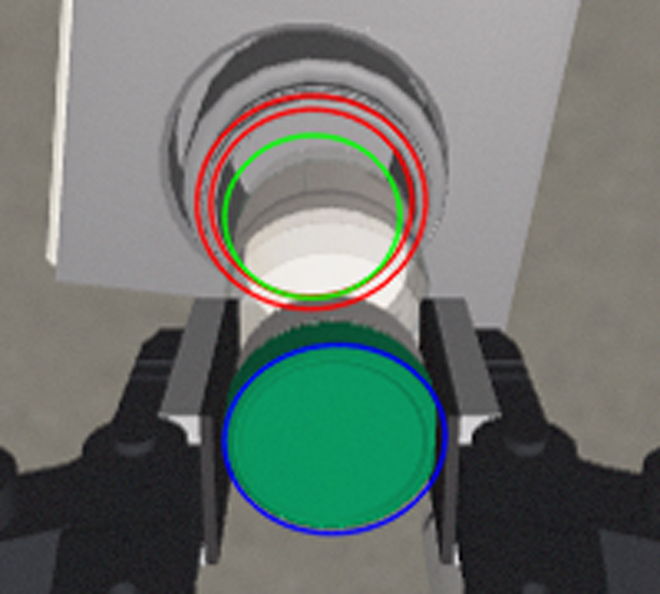

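Cup rim coincides with the red circles. The vial's bottom shows at (324,~225), about 2 mm right and 2 mm low, so I shift (-2, +1) mm and lower while watching the force.

>>> play_rows(
  series=[
    {"fingers":1,"dx":-0.7,"dy":0.4,"dz":-1,"turn":0},
    {"fingers":1,"dx":-0.8,"dy":0.4,"dz":-3,"turn":0},
    {"fingers":1,"dx":-0.3,"dy":0.2,"dz":-4,"turn":0},
    {"fingers":1,"dx":0,"dy":0,"dz":-4,"turn":0},
    {"fingers":1,"dx":0,"dy":0,"dz":-3,"turn":0},
    {"fingers":1,"dx":0,"dy":0,"dz":0,"turn":0},
  ],
)

```text
clock: 50.67
position: [0.5935, 0.2729, 0.1169]
ee_rot: [0.011, 0.994, 0.109, 0.021]
contact_force: [0.7, -0.3, -1.5]
width: 0.0288
```

>>> play_rows(
  series=[
    {"fingers":1,"dx":0,"dy":0,"dz":-3,"turn":0},
    {"fingers":1,"dx":0,"dy":0,"dz":-5,"turn":0},
    {"fingers":1,"dx":0,"dy":0,"dz":-5,"turn":0},
    {"fingers":1,"dx":0,"dy":0,"dz":-5,"turn":0},
    {"fingers":1,"dx":0,"dy":0,"dz":-5,"turn":0},
    {"fingers":1,"dx":0,"dy":0,"dz":-4,"turn":0},
    {"fingers":1,"dx":0,"dy":0,"dz":-2,"turn":0},
    {"fingers":1,"dx":0,"dy":0,"dz":0,"turn":0},
  ],
)

```text
clock: 51.33
position: [0.5931, 0.2727, 0.0839]
ee_rot: [0.011, 0.994, 0.109, 0.021]
contact_force: [0.0, -0.2, 0.4]
width: 0.0293
```

>>> play_rows(
  series=[
    {"fingers":1,"dx":0,"dy":0,"dz":-2,"turn":0},
    {"fingers":1,"dx":0,"dy":0,"dz":-2,"turn":0},
  ],
)

```text
clock: 51.5
position: [0.5934, 0.2727, 0.0799]
ee_rot: [0.011, 0.994, 0.109, 0.021]
contact_force: [-0.3, 0.5, -0.7]
width: 0.0293
```

>>> play_rows(
  series=[
    {"fingers":1,"dx":0,"dy":0,"dz":-1.5,"turn":0},
    {"fingers":1,"dx":0,"dy":0,"dz":-1,"turn":0},
  ],
)

```text
clock: 51.67
position: [0.5937, 0.2729, 0.0794]
ee_rot: [0.011, 0.994, 0.109, 0.021]
contact_force: [-1.9, -0.7, 5.0]
width: 0.0292
```

Floor contact at z 0.079, as predicted. Releasing and heading to the cap.

>>> play_rows(
  series=[
    {"fingers":-0.3,"dx":0,"dy":0,"dz":0,"turn":0},
    {"fingers":-0.3,"dx":0,"dy":0,"dz":0,"turn":0},
    {"fingers":-0.3,"dx":0,"dy":0,"dz":0,"turn":0},
    {"fingers":-0.6,"dx":0,"dy":0,"dz":0,"turn":0},
    {"fingers":-0.6,"dx":0,"dy":0,"dz":2,"turn":0},
    {"fingers":-1,"dx":0,"dy":0,"dz":5,"turn":0},
    {"fingers":-1,"dx":0,"dy":0,"dz":8,"turn":0},
    {"fingers":-1,"dx":0,"dy":0,"dz":11,"turn":0},
    {"fingers":-1,"dx":0,"dy":0,"dz":12,"turn":0},
    {"fingers":-1,"dx":0,"dy":0,"dz":13,"turn":0},
    {"fingers":-1,"dx":0,"dy":0,"dz":13,"turn":0},
    {"fingers":-1,"dx":0,"dy":0,"dz":13,"turn":0},
    {"fingers":-1,"dx":0,"dy":0,"dz":10,"turn":0},
    {"fingers":-1,"dx":0,"dy":0,"dz":7,"turn":0},
    {"fingers":-1,"dx":0,"dy":0,"dz":4,"turn":0},
    {"fingers":-1,"dx":0,"dy":0,"dz":0,"turn":0},
  ],
)

```text
clock: 53.0
position: [0.5957, 0.2735, 0.192]
ee_rot: [0.01, 0.994, 0.109, 0.026]
contact_force: [0.9, 0.7, 0.4]
width: 0.0854
```

```bash
python3 - <<'E'
from look import *
from st import st
st(); look({'vial':(.5935,.272,.018),'cup':(.5935,.272,.014)},'w9.png')
for n in('side','scene'):
  im=get_image(n); c=cam(im); M['vial']=cyl([(.0185,.05),(.0185,.064)],[(.015,.06),(.015,.078)])
  ds=sorted(masks_of(im,'vial'),key=lambda d:np.hypot(*(ray(c,d['xy'],.08)-(.593,.272))))
  if ds: print(n,ds[0]['xy'],fit('vial',[(c,ds[0]['region'])],(.5935,.272),z=.018))
E
```

```text
tcp [0.5957 0.2735 0.192 ] yaw 0.219 z [ 0.054 -0.014] xz 0.05 F [0.9 0.7 0.4] w 0.0854 t 53.0 qd [-0.   -0.01  0.   -0.    0.   -0.  ]
tcp [0.5957 0.2735 0.192 ] yaw 0.2183 F [0.9 0.7 0.4] w 0.0854 t 53.0
vial 0.77 [275. 200.] [0.5952 0.2738 0.    ] 0.817
cup 0.57 [266. 178.] [0.5944 0.2725 0.    ] 0.496
scene [238.3, 152.6] (array([0.5885, 0.2612, 0.    ]), np.float64(0.851))
```

>>> play_rows(
  series=[
    {"fingers":-1,"dx":0,"dy":-3,"dz":2,"turn":0},
    {"fingers":-1,"dx":-1,"dy":-6,"dz":2,"turn":0},
    {"fingers":-1,"dx":-1,"dy":-9,"dz":2,"turn":0},
    {"fingers":-1,"dx":-2,"dy":-12,"dz":0,"turn":0},
    {"fingers":-1,"dx":-2,"dy":-15,"dz":0,"turn":0},
    {"fingers":-1,"dx":-3,"dy":-18,"dz":0,"turn":0},
    {"fingers":-1,"dx":-3,"dy":-18,"dz":0,"turn":0},
    {"fingers":-1,"dx":-3,"dy":-18,"dz":0,"turn":0},
    {"fingers":-1,"dx":-3,"dy":-18,"dz":0,"turn":0},
    {"fingers":-1,"dx":-3,"dy":-18,"dz":0,"turn":0},
    {"fingers":-1,"dx":-3,"dy":-18,"dz":0,"turn":0},
    {"fingers":-1,"dx":-3,"dy":-18,"dz":0,"turn":0},
    {"fingers":-1,"dx":-3,"dy":-18,"dz":0,"turn":0},
    {"fingers":-1,"dx":-3,"dy":-18,"dz":0,"turn":0},
    {"fingers":-1,"dx":-3,"dy":-18,"dz":0,"turn":0},
    {"fingers":-1,"dx":-3,"dy":-18,"dz":0,"turn":0},
    {"fingers":-1,"dx":-3,"dy":-18,"dz":0,"turn":0},
    {"fingers":-1,"dx":-3,"dy":-18,"dz":0,"turn":0},
    {"fingers":-1,"dx":-3,"dy":-18,"dz":0,"turn":0},
    {"fingers":-1,"dx":-3,"dy":-18,"dz":0,"turn":0},
  ],
)

```text
clock: 55.02
position: [0.5284, -0.0766, 0.1963]
ee_rot: [0.015, 0.994, 0.106, 0.022]
contact_force: [0.3, 0.4, 0.2]
width: 0.0852
```

```bash
python3 st.py
```

```text
tcp [ 0.5284 -0.0766  0.1963] yaw 0.213 z [ 0.047 -0.025] xz 0.041 F [0.3 0.4 0.2] w 0.0852 t 55.02 qd [-0.48 -0.04  0.04  0.02 -0.02 -0.47]
```

>>> play_rows(
  series=[
    {"fingers":-1,"dx":-2,"dy":-18,"dz":0,"turn":0},
    {"fingers":-1,"dx":-2,"dy":-18,"dz":0,"turn":0},
    {"fingers":-1,"dx":-2,"dy":-18,"dz":0,"turn":0},
    {"fingers":-1,"dx":-2,"dy":-18,"dz":0,"turn":0},
    {"fingers":-1,"dx":-2,"dy":-18,"dz":0,"turn":0},
    {"fingers":-1,"dx":-2,"dy":-18,"dz":0,"turn":0},
    {"fingers":-1,"dx":-1,"dy":-18,"dz":0,"turn":0},
    {"fingers":-1,"dx":-1,"dy":-18,"dz":0,"turn":0},
    {"fingers":-1,"dx":-1,"dy":-18,"dz":0,"turn":0},
    {"fingers":-1,"dx":0,"dy":-17,"dz":0,"turn":0},
    {"fingers":-1,"dx":0,"dy":-14,"dz":-2,"turn":0},
    {"fingers":-1,"dx":0,"dy":-11,"dz":-4,"turn":0},
    {"fingers":-1,"dx":0,"dy":-8,"dz":-6,"turn":0},
    {"fingers":-1,"dx":0,"dy":-5,"dz":-6,"turn":0},
    {"fingers":-1,"dx":0,"dy":-2,"dz":-6,"turn":0},
    {"fingers":-1,"dx":0,"dy":0,"dz":-6,"turn":0},
    {"fingers":-1,"dx":0,"dy":0,"dz":-4,"turn":0},
    {"fingers":-1,"dx":0,"dy":0,"dz":-2,"turn":0},
    {"fingers":-1,"dx":0,"dy":0,"dz":0,"turn":0},
  ],
)

```text
clock: 56.6
position: [0.4918, -0.3201, 0.1573]
ee_rot: [0.016, 0.995, 0.098, 0.019]
contact_force: [0.2, -0.7, 0.2]
width: 0.0856
```

```bash
python3 - <<'E'
from look import *
from st import st
st(); s,w,c=look({'cap':(.5046,-.3185,0)},'w10.png')
for d in masks_of(w,'cap'): print(d['p'],d['xy'],ray(c,d['xy'],.04).round(3),w['pixels'][d['region']].mean(0).round())
E
```

```text
tcp [ 0.4918 -0.3201  0.1573] yaw 0.197 z [ 0.041 -0.029] xz 0.035 F [ 0.2 -0.7  0.2] w 0.0856 t 56.6 qd [ 0.01  0.    0.01  0.    0.   -0.  ]
tcp [ 0.4918 -0.3201  0.1573] yaw 0.1962 F [ 0.2 -0.7  0.2] w 0.0856 t 56.6
cap 0.77 [137. 198.] [ 0.5046 -0.3185  0.    ] -0.0
0.77 [137.2, 198.3] [ 0.375 -0.339] [ 34.  98. 201.]
```

>>> play_rows(
  series=[
    {"fingers":-1,"dx":1,"dy":0,"dz":0,"turn":0},
    {"fingers":-1,"dx":3,"dy":0.5,"dz":-2,"turn":0},
    {"fingers":-1,"dx":4,"dy":0.5,"dz":-4,"turn":0},
    {"fingers":-1,"dx":3,"dy":0.5,"dz":-6,"turn":0},
    {"fingers":-1,"dx":1,"dy":0,"dz":-6,"turn":0},
    {"fingers":-1,"dx":0,"dy":0,"dz":-6,"turn":0},
    {"fingers":-1,"dx":0,"dy":0,"dz":-5,"turn":0},
    {"fingers":-1,"dx":0,"dy":0,"dz":-3,"turn":0},
    {"fingers":-1,"dx":0,"dy":0,"dz":-1,"turn":0},
    {"fingers":-1,"dx":0,"dy":0,"dz":0,"turn":0},
  ],
)

```text
clock: 57.58
position: [0.5065, -0.3184, 0.1223]
ee_rot: [0.018, 0.995, 0.099, 0.02]
contact_force: [-0.2, 0.1, -0.7]
width: 0.0855
```

```bash
python3 - <<'E'
from look import *
from st import st
st(); s,w,c=look({},'w11.png')
for n in('cap','cup'):
  for d in masks_of(w,n):
    print(n,d['p'],d['xy'],ray(c,d['xy'],.04).round(3),w['pixels'][d['region']].mean(0).round(),d['region'].sum())
    if abs(ray(c,d['xy'],.04)[0]-.5046)<.04: print(fit('cap',[(c,d['region'])],(.5046,-.3185)))
# overlay of cap top circle, plus dump
w['pixels']=np.ascontiguousarray(w['pixels']); u=np.linspace(0,6.283,60)
for r,z,col in((.03,.051,(255,0,0)),(.0315,.0,(0,255,0))):
  q=proj(c,np.c_[.5046+r*np.cos(u),-.3185+r*np.sin(u),np.full(60,z)]); cv2.polylines(w['pixels'],[np.round(q*16).astype(np.int32)],True,col,1,cv2.LINE_AA,4)
cv2.imwrite('pics/ov8.png',cv2.resize(cv2.cvtColor(w['pixels'],cv2.COLOR_RGB2BGR)[110:350,140:420],None,fx=2.5,fy=2.5,interpolation=cv2.INTER_CUBIC))
E
```

```text
tcp [ 0.5065 -0.3184  0.1223] yaw 0.198 z [ 0.044 -0.031] xz 0.037 F [-0.2  0.1 -0.7] w 0.0855 t 57.58 qd [-0.    0.    0.01  0.   -0.   -0.  ]
tcp [ 0.5065 -0.3184  0.1223] yaw 0.1976 F [-0.2  0.1 -0.7] w 0.0855 t 57.58
cap 0.95 [96.0, 205.7] [ 0.375 -0.335] [ 31.  95. 196.] 7810
cap 0.67 [272.4, 215.3] [ 0.504 -0.319] [159. 157. 158.] 5897
(array([ 0.5053, -0.3187,  0.    ]), np.float64(0.978))
```

The grey cap (272,215) fits at (0.505, -0.3187) with IoU 0.98; the blue one (96,206) is 130 mm away. Descending.

>>> play_rows(
  series=[
    {"fingers":-1,"dx":-0.5,"dy":0,"dz":-2,"turn":0},
    {"fingers":-1,"dx":-0.5,"dy":0,"dz":-5,"turn":0},
    {"fingers":-1,"dx":0,"dy":0,"dz":-7,"turn":0},
    {"fingers":-1,"dx":0,"dy":0,"dz":-7,"turn":0},
    {"fingers":-1,"dx":0,"dy":0,"dz":-7,"turn":0},
    {"fingers":-1,"dx":0,"dy":0,"dz":-7,"turn":0},
    {"fingers":-1,"dx":0,"dy":0,"dz":-7,"turn":0},
    {"fingers":-1,"dx":0,"dy":0,"dz":-7,"turn":0},
    {"fingers":-1,"dx":0,"dy":0,"dz":-7,"turn":0},
    {"fingers":-1,"dx":0,"dy":0,"dz":-7,"turn":0},
    {"fingers":-1,"dx":0,"dy":0,"dz":-7,"turn":0},
    {"fingers":-1,"dx":0,"dy":0,"dz":-7,"turn":0},
    {"fingers":-1,"dx":0,"dy":0,"dz":-6,"turn":0},
    {"fingers":-1,"dx":0,"dy":0,"dz":-4,"turn":0},
    {"fingers":-1,"dx":0,"dy":0,"dz":-2,"turn":0},
    {"fingers":-1,"dx":0,"dy":0,"dz":0,"turn":0},
  ],
)

```text
clock: 59.07
position: [0.5054, -0.3186, 0.0242]
ee_rot: [0.018, 0.995, 0.098, 0.021]
contact_force: [-0.6, 0.6, -0.5]
width: 0.0856
```

>>> play_rows(
  squeeze=40,
  series=[
    {"fingers":1,"dx":0,"dy":0,"dz":0,"turn":0},
    {"fingers":1,"dx":0,"dy":0,"dz":0,"turn":0},
    {"fingers":1,"dx":0,"dy":0,"dz":0,"turn":0},
    {"fingers":1,"dx":0,"dy":0,"dz":0,"turn":0},
    {"fingers":1,"dx":0,"dy":0,"dz":0,"turn":0},
  ],
)

```text
clock: 59.48
position: [0.5064, -0.3194, 0.026]
ee_rot: [0.019, 0.995, 0.099, 0.022]
contact_force: [-0.4, -0.5, -0.0]
width: 0.0597
```

```bash
python3 st.py
```

```text
tcp [ 0.5064 -0.3194  0.026 ] yaw 0.198 z [ 0.048 -0.034] xz 0.04 F [-0.4 -0.5 -0. ] w 0.0597 t 59.48 qd [ 0. -0. -0.  0.  0.  0.]
```

>>> play_rows(
  series=[
    {"fingers":1,"dx":0,"dy":0,"dz":2,"turn":0},
    {"fingers":1,"dx":0,"dy":0,"dz":5,"turn":0},
    {"fingers":1,"dx":0,"dy":0,"dz":8,"turn":0},
    {"fingers":1,"dx":0,"dy":0,"dz":10,"turn":0},
    {"fingers":1,"dx":0,"dy":0,"dz":11,"turn":0},
    {"fingers":1,"dx":0,"dy":0,"dz":11,"turn":0},
    {"fingers":1,"dx":0,"dy":0,"dz":11,"turn":0},
    {"fingers":1,"dx":0,"dy":2,"dz":11,"turn":0},
    {"fingers":1,"dx":0,"dy":4,"dz":11,"turn":0},
    {"fingers":1,"dx":1,"dy":6,"dz":11,"turn":0},
    {"fingers":1,"dx":1,"dy":8,"dz":11,"turn":0},
    {"fingers":1,"dx":1,"dy":10,"dz":11,"turn":0},
    {"fingers":1,"dx":2,"dy":12,"dz":11,"turn":0},
    {"fingers":1,"dx":2,"dy":14,"dz":11,"turn":0},
    {"fingers":1,"dx":2,"dy":15,"dz":11,"turn":0},
    {"fingers":1,"dx":2,"dy":16,"dz":10,"turn":0},
    {"fingers":1,"dx":3,"dy":16,"dz":8,"turn":0},
    {"fingers":1,"dx":3,"dy":16,"dz":5,"turn":0},
    {"fingers":1,"dx":3,"dy":16,"dz":2,"turn":0},
    {"fingers":1,"dx":3,"dy":16,"dz":0,"turn":0},
  ],
)

```text
clock: 61.15
position: [0.5299, -0.1575, 0.2224]
ee_rot: [0.022, 0.995, 0.097, 0.027]
contact_force: [-0.0, -0.6, 0.1]
width: 0.0597
```

```bash
python3 st.py
```

```text
tcp [ 0.5299 -0.1575  0.2224] yaw 0.196 z [ 0.058 -0.039] xz 0.05 F [-0.  -0.6  0.1] w 0.0597 t 61.15 qd [ 0.4  -0.06  0.04 -0.02  0.01  0.39]
```

>>> play_rows(
  series=[
    {"fingers":1,"dx":2,"dy":17,"dz":0,"turn":0},
    {"fingers":1,"dx":2,"dy":17,"dz":0,"turn":0},
    {"fingers":1,"dx":2,"dy":17,"dz":0,"turn":0},
    {"fingers":1,"dx":3,"dy":17,"dz":0,"turn":0},
    {"fingers":1,"dx":3,"dy":17,"dz":0,"turn":0},
    {"fingers":1,"dx":3,"dy":17,"dz":0,"turn":0},
    {"fingers":1,"dx":3,"dy":17,"dz":0,"turn":0},
    {"fingers":1,"dx":3,"dy":17,"dz":0,"turn":0},
    {"fingers":1,"dx":3,"dy":17,"dz":0,"turn":0},
    {"fingers":1,"dx":3,"dy":17,"dz":0,"turn":0},
    {"fingers":1,"dx":3,"dy":17,"dz":0,"turn":0},
    {"fingers":1,"dx":3,"dy":17,"dz":0,"turn":0},
    {"fingers":1,"dx":3,"dy":17,"dz":0,"turn":0},
    {"fingers":1,"dx":3,"dy":17,"dz":0,"turn":0},
    {"fingers":1,"dx":3,"dy":17,"dz":0,"turn":0},
    {"fingers":1,"dx":3,"dy":17,"dz":0,"turn":0},
    {"fingers":1,"dx":3,"dy":17,"dz":0,"turn":0},
    {"fingers":1,"dx":3,"dy":17,"dz":0,"turn":0},
    {"fingers":1,"dx":3,"dy":17,"dz":0,"turn":0},
  ],
)

```text
clock: 62.73
position: [0.5732, 0.2023, 0.2383]
ee_rot: [0.02, 0.994, 0.103, 0.029]
contact_force: [1.3, -0.4, -0.4]
width: 0.0598
```

```bash
python3 st.py
```

```text
tcp [0.5732 0.2023 0.2383] yaw 0.207 z [ 0.062 -0.034] xz 0.054 F [ 1.3 -0.4 -0.4] w 0.0598 t 62.73 qd [ 0.36  0.15 -0.24 -0.02  0.11  0.35]
```

>>> play_rows(
  series=[
    {"fingers":1,"dx":4,"dy":15,"dz":0,"turn":0},
    {"fingers":1,"dx":4,"dy":12,"dz":-2,"turn":0},
    {"fingers":1,"dx":3,"dy":10,"dz":-4,"turn":0},
    {"fingers":1,"dx":3,"dy":8,"dz":-5,"turn":0},
    {"fingers":1,"dx":2,"dy":6,"dz":-6,"turn":0},
    {"fingers":1,"dx":1,"dy":4,"dz":-7,"turn":0},
    {"fingers":1,"dx":0,"dy":2,"dz":-7,"turn":0},
    {"fingers":1,"dx":0,"dy":0,"dz":-7,"turn":0},
    {"fingers":1,"dx":0,"dy":0,"dz":-7,"turn":0},
    {"fingers":1,"dx":0,"dy":0,"dz":-7,"turn":0},
    {"fingers":1,"dx":0,"dy":0,"dz":-7,"turn":0},
    {"fingers":1,"dx":0,"dy":0,"dz":-6,"turn":0},
    {"fingers":1,"dx":0,"dy":0,"dz":-4,"turn":0},
    {"fingers":1,"dx":0,"dy":0,"dz":-2,"turn":0},
    {"fingers":1,"dx":0,"dy":0,"dz":0,"turn":0},
  ],
)

```text
clock: 63.98
position: [0.5862, 0.2657, 0.1599]
ee_rot: [0.021, 0.994, 0.104, 0.027]
contact_force: [0.5, -1.0, -0.2]
width: 0.0595
```

```bash
python3 - <<'E'
from look import *
from st import st
s=st(); p=s['position']; z=p[2]-.026
look({'cap':(p[0],p[1]+.001,z)})
for n in ('scene','side'):
  im=get_image(n); c=cam(im); ds=sorted(masks_of(im,'cap'),key=lambda d:np.hypot(*(ray(c,d['xy'],z+.03)-p[:2])))
  if ds: print(n,ds[0]['p'],ds[0]['region'].sum(),fit('cap',[(c,ds[0]['region'])],p[:2],z=z))
E
```

```text
tcp [0.5862 0.2657 0.1599] yaw 0.209 z [ 0.057 -0.035] xz 0.049 F [ 0.5 -1.  -0.2] w 0.0595 t 63.98 qd [-0.01 -0.    0.   -0.   -0.   -0.  ]
tcp [0.5862 0.2657 0.1599] yaw 0.2083 F [ 0.5 -1.  -0.2] w 0.0595 t 63.98
cap 0.58 [277. 284.] [0.5858 0.265  0.    ] 0.968
scene 0.79 448 (array([0.5845, 0.2681, 0.    ]), np.float64(0.707))
side 0.59 363 (array([0.5885, 0.2688, 0.    ]), np.float64(0.859))
```

>>> play_rows(
  series=[
    {"fingers":1,"dx":1,"dy":1,"dz":-1,"turn":0},
    {"fingers":1,"dx":2,"dy":2,"dz":-3,"turn":0},
    {"fingers":1,"dx":2,"dy":2,"dz":-4,"turn":0},
    {"fingers":1,"dx":2,"dy":1.5,"dz":-5,"turn":0},
    {"fingers":1,"dx":0.5,"dy":0.5,"dz":-5,"turn":0},
    {"fingers":1,"dx":0,"dy":0,"dz":-3,"turn":0},
    {"fingers":1,"dx":0,"dy":0,"dz":-1,"turn":0},
    {"fingers":1,"dx":0,"dy":0,"dz":0,"turn":0},
  ],
)

```text
clock: 64.95
position: [0.5954, 0.2744, 0.137]
ee_rot: [0.02, 0.994, 0.104, 0.028]
contact_force: [0.0, -0.3, 0.1]
width: 0.0596
```

>>> play_rows(
  series=[
    {"fingers":1,"dx":-0.5,"dy":-0.7,"dz":-1,"turn":0},
    {"fingers":1,"dx":-0.7,"dy":-0.9,"dz":-3,"turn":0},
    {"fingers":1,"dx":-0.3,"dy":-0.5,"dz":-5,"turn":0},
    {"fingers":1,"dx":0,"dy":0,"dz":-6,"turn":0},
    {"fingers":1,"dx":0,"dy":0,"dz":-6,"turn":0},
    {"fingers":1,"dx":0,"dy":0,"dz":-6,"turn":0},
    {"fingers":1,"dx":0,"dy":0,"dz":-5,"turn":0},
    {"fingers":1,"dx":0,"dy":0,"dz":-3,"turn":0},
    {"fingers":1,"dx":0,"dy":0,"dz":-1,"turn":0},
    {"fingers":1,"dx":0,"dy":0,"dz":0,"turn":0},
  ],
)

```text
clock: 65.78
position: [0.593, 0.2716, 0.0964]
ee_rot: [0.02, 0.994, 0.104, 0.027]
contact_force: [0.6, -0.4, -0.6]
width: 0.0597
```

```bash
python3 st.py
```

```text
tcp [0.593  0.2716 0.0964] yaw 0.21 z [ 0.059 -0.035] xz 0.05 F [ 0.6 -0.4 -0.6] w 0.0597 t 65.78 qd [ 0.    0.    0.   -0.   -0.01 -0.  ]
```

>>> play_rows(
  series=[
    {"fingers":1,"dx":0,"dy":0,"dz":-2,"turn":0},
    {"fingers":1,"dx":0,"dy":0,"dz":-3,"turn":0},
    {"fingers":1,"dx":0,"dy":0,"dz":-3,"turn":0},
  ],
)

```text
clock: 66.03
position: [0.5938, 0.2719, 0.0888]
ee_rot: [0.02, 0.994, 0.104, 0.028]
contact_force: [0.4, 0.3, -0.2]
width: 0.0596
```

>>> play_rows(
  series=[
    {"fingers":1,"dx":0,"dy":0,"dz":-2,"turn":0},
    {"fingers":1,"dx":0,"dy":0,"dz":-2,"turn":0},
  ],
)

```text
clock: 66.2
position: [0.5939, 0.272, 0.0844]
ee_rot: [0.02, 0.994, 0.104, 0.029]
contact_force: [0.2, -0.6, -0.3]
width: 0.0595
```

Past the neck's top edge with no force. Continuing to the shoulder (0.078).

>>> play_rows(
  series=[
    {"fingers":1,"dx":0,"dy":0,"dz":-2,"turn":0},
    {"fingers":1,"dx":0,"dy":0,"dz":-2,"turn":0},
  ],
)

```text
clock: 66.37
position: [0.594, 0.272, 0.0801]
ee_rot: [0.02, 0.994, 0.104, 0.029]
contact_force: [0.1, -0.5, 0.1]
width: 0.06
```

>>> play_rows(
  series=[
    {"fingers":1,"dx":0,"dy":0,"dz":-2,"turn":0},
    {"fingers":1,"dx":0,"dy":0,"dz":-1.5,"turn":0},
  ],
)

```text
clock: 66.53
position: [0.5941, 0.272, 0.0773]
ee_rot: [0.02, 0.994, 0.104, 0.029]
contact_force: [-3.6, -0.6, 13.6]
width: 0.0596
```

>>> play_rows(
  series=[
    {"fingers":-0.7,"dx":0,"dy":0,"dz":0,"turn":0},
    {"fingers":-0.7,"dx":0,"dy":0,"dz":0,"turn":0},
    {"fingers":-1,"dx":0,"dy":0,"dz":0,"turn":0},
    {"fingers":-1,"dx":0,"dy":0,"dz":2,"turn":0},
    {"fingers":-1,"dx":0,"dy":0,"dz":6,"turn":0},
    {"fingers":-1,"dx":0,"dy":0,"dz":10,"turn":0},
    {"fingers":-1,"dx":0,"dy":0,"dz":14,"turn":0},
    {"fingers":-1,"dx":0,"dy":0,"dz":38,"turn":0},
    {"fingers":-1,"dx":0,"dy":0,"dz":38,"turn":0},
    {"fingers":-1,"dx":0,"dy":0,"dz":30,"turn":0},
    {"fingers":-1,"dx":0,"dy":0,"dz":22,"turn":0},
    {"fingers":-1,"dx":0,"dy":0,"dz":15,"turn":0},
    {"fingers":-1,"dx":0,"dy":0,"dz":9,"turn":0},
    {"fingers":-1,"dx":0,"dy":0,"dz":4,"turn":0},
    {"fingers":-1,"dx":0,"dy":0,"dz":0,"turn":0},
  ],
)

```text
clock: 67.78
position: [0.5917, 0.2712, 0.2819]
ee_rot: [0.019, 0.994, 0.104, 0.031]
contact_force: [-1.0, 1.7, 0.5]
width: 0.0849
```

```bash
python3 - <<'E'
from look import *
from st import st
s=st(); print(s['qpos'].round(3)); look({'cap':(.5935,.272,.052)})
for n in ('scene','side'):
  im=get_image(n); c=cam(im); ds=sorted(masks_of(im,'cap'),key=lambda d:np.hypot(*(ray(c,d['xy'],.08)-(.593,.272))))
  if ds: print(n,ds[0]['p'],ds[0]['region'].sum(),[fit('cap',[(c,ds[0]['region'])],(.593,.272),z=z) for z in(.052,.062)])
  ds=masks_of(im,'hood'); print(n,fit('hood',[(c,ds[0]['region'])],(.609,-.02),yaw0=-.03,yawfree=True))
E
```

```text
tcp [0.5917 0.2712 0.2819] yaw 0.21 z [ 0.066 -0.032] xz 0.058 F [-1.   1.7  0.5] w 0.0849 t 67.78 qd [ 0.   -0.01  0.    0.    0.   -0.  ]
[ 0.352  0.35   1.301 -0.053  1.44   0.149]
tcp [0.5917 0.2712 0.2819] yaw 0.2088 F [-1.   1.7  0.5] w 0.0849 t 67.78
cap 0.85 [272. 179.] [0.594  0.2724 0.    ] 0.979
scene 0.64 548 [(array([0.5938, 0.2724, 0.    ]), np.float64(0.927)), (array([0.5851, 0.2576, 0.    ]), np.float64(0.911))]
scene (array([ 0.6086, -0.0195, -0.0437]), np.float64(0.97))
side 0.57 421 [(array([0.594 , 0.2728, 0.    ]), np.float64(0.905)), (array([0.5886, 0.2566, 0.    ]), np.float64(0.923))]
side (array([ 0.6099, -0.0191, -0.0165]), np.float64(0.965))
```

Scene, side and wrist all put the cap at (0.594, 0.272) on the shoulder (z 0.052). Going to the hood and turning square to its handle.

>>> play_rows(
  series=[
    {"fingers":-1,"dx":0,"dy":-3,"dz":0,"turn":-0.01},
    {"fingers":-1,"dx":0,"dy":-6,"dz":0,"turn":-0.01},
    {"fingers":-1,"dx":1,"dy":-9,"dz":0,"turn":-0.012},
    {"fingers":-1,"dx":1,"dy":-12,"dz":0,"turn":-0.012},
    {"fingers":-1,"dx":1,"dy":-15,"dz":0,"turn":-0.012},
    {"fingers":-1,"dx":1,"dy":-16,"dz":0,"turn":-0.012},
    {"fingers":-1,"dx":1,"dy":-16,"dz":0,"turn":-0.012},
    {"fingers":-1,"dx":1,"dy":-16,"dz":0,"turn":-0.012},
    {"fingers":-1,"dx":1,"dy":-16,"dz":0,"turn":-0.012},
    {"fingers":-1,"dx":1,"dy":-16,"dz":0,"turn":-0.012},
    {"fingers":-1,"dx":1,"dy":-16,"dz":0,"turn":-0.012},
    {"fingers":-1,"dx":1,"dy":-16,"dz":0,"turn":-0.012},
    {"fingers":-1,"dx":1,"dy":-16,"dz":0,"turn":-0.012},
    {"fingers":-1,"dx":1,"dy":-16,"dz":0,"turn":-0.012},
    {"fingers":-1,"dx":1,"dy":-16,"dz":0,"turn":-0.012},
    {"fingers":-1,"dx":1,"dy":-16,"dz":0,"turn":-0.012},
    {"fingers":-1,"dx":1,"dy":-14,"dz":0,"turn":-0.012},
    {"fingers":-1,"dx":1,"dy":-11,"dz":0,"turn":-0.012},
    {"fingers":-1,"dx":0,"dy":-7,"dz":0,"turn":-0.012},
    {"fingers":-1,"dx":0,"dy":-3,"dz":0,"turn":-0.01},
  ],
)

```text
clock: 69.85
position: [0.6025, -0.0231, 0.2794]
ee_rot: [0.029, 0.999, -0.031, 0.025]
contact_force: [-0.1, 0.3, -0.4]
width: 0.085
```

>>> play_rows(
  series=[
    {"fingers":-1,"dx":0,"dy":0,"dz":0,"turn":0},
  ],
)

```text
clock: 69.93
position: [0.6023, -0.0243, 0.2795]
ee_rot: [0.029, 0.999, -0.033, 0.025]
contact_force: [-0.3, 0.4, 0.2]
width: 0.0855
```

```bash
python3 - <<'E'
from look import *
from st import st
s=st(); print(s['qpos'].round(3)); look({'hood':(.609,-.0195,0)})
E
```

```text
tcp [ 0.6023 -0.0243  0.2795] yaw -0.064 z [ 0.048 -0.059] xz 0.052 F [-0.3  0.4  0.2] w 0.0855 t 69.93 qd [-0.01 -0.01  0.01  0.01  0.   -0.  ]
[-0.125  0.274  1.418 -0.053  1.395 -0.052]
tcp [ 0.6023 -0.0243  0.2795] yaw -0.0653 F [-0.3  0.4  0.2] w 0.0855 t 69.93
hood none
```

>>> play_rows(
  series=[
    {"fingers":-1,"dx":0,"dy":0,"dz":36,"turn":0},
    {"fingers":-1,"dx":0,"dy":0,"dz":28,"turn":0},
    {"fingers":-1,"dx":0,"dy":0,"dz":20,"turn":0},
    {"fingers":-1,"dx":0,"dy":0,"dz":14,"turn":0},
    {"fingers":-1,"dx":0,"dy":0,"dz":9,"turn":0},
    {"fingers":-1,"dx":0,"dy":0,"dz":5,"turn":0},
    {"fingers":-1,"dx":0,"dy":0,"dz":2,"turn":0},
    {"fingers":-1,"dx":0,"dy":0,"dz":0,"turn":0},
  ],
)

```text
clock: 70.7
position: [0.5985, -0.0157, 0.3944]
ee_rot: [0.026, 0.999, -0.027, 0.02]
contact_force: [-0.3, -0.2, -0.4]
width: 0.0855
```

```bash
python3 st.py
```

```text
tcp [ 0.5985 -0.0157  0.3944] yaw -0.053 z [ 0.039 -0.053] xz 0.042 F [-0.3 -0.2 -0.4] w 0.0855 t 70.7 qd [ 0.01  0.    0.01  0.   -0.    0.  ]
```

>>> play_rows(
  series=[
    {"fingers":-1,"dx":0,"dy":0,"dz":-5,"turn":0},
    {"fingers":-1,"dx":0,"dy":0,"dz":-10,"turn":0},
    {"fingers":-1,"dx":0,"dy":0,"dz":-15,"turn":0},
    {"fingers":-1,"dx":0,"dy":0,"dz":-20,"turn":0},
    {"fingers":-1,"dx":0,"dy":0,"dz":-25,"turn":0},
    {"fingers":-1,"dx":0,"dy":0,"dz":-30,"turn":0},
    {"fingers":-1,"dx":0,"dy":0,"dz":0,"turn":0},
    {"fingers":-1,"dx":0,"dy":0,"dz":0,"turn":0},
    {"fingers":-1,"dx":0,"dy":0,"dz":0,"turn":0},
  ],
)

```text
clock: 71.45
position: [0.5927, -0.0147, 0.2732]
ee_rot: [0.025, 0.999, -0.027, 0.012]
contact_force: [-0.2, -0.5, 0.4]
width: 0.0854
```

```bash
python3 st.py
```

```text
tcp [ 0.5927 -0.0147  0.2732] yaw -0.053 z [ 0.022 -0.05 ] xz 0.024 F [-0.2 -0.5  0.4] w 0.0854 t 71.45 qd [-0.   -0.   -0.01  0.   -0.   -0.  ]
```

The jaw tilt halved. One more cycle.

>>> play_rows(
  series=[
    {"fingers":-1,"dx":0,"dy":0,"dz":36,"turn":0},
    {"fingers":-1,"dx":0,"dy":0,"dz":28,"turn":0},
    {"fingers":-1,"dx":0,"dy":0,"dz":20,"turn":0},
    {"fingers":-1,"dx":0,"dy":0,"dz":14,"turn":0},
    {"fingers":-1,"dx":0,"dy":0,"dz":9,"turn":0},
    {"fingers":-1,"dx":0,"dy":0,"dz":5,"turn":0},
    {"fingers":-1,"dx":0,"dy":0,"dz":2,"turn":0},
    {"fingers":-1,"dx":0,"dy":0,"dz":0,"turn":0},
    {"fingers":-1,"dx":0,"dy":0,"dz":-5,"turn":0},
    {"fingers":-1,"dx":0,"dy":0,"dz":-10,"turn":0},
    {"fingers":-1,"dx":0,"dy":0,"dz":-15,"turn":0},
    {"fingers":-1,"dx":0,"dy":0,"dz":-20,"turn":0},
    {"fingers":-1,"dx":0,"dy":0,"dz":-25,"turn":0},
    {"fingers":-1,"dx":0,"dy":0,"dz":-30,"turn":0},
    {"fingers":-1,"dx":0,"dy":0,"dz":0,"turn":0},
    {"fingers":-1,"dx":0,"dy":0,"dz":0,"turn":0},
    {"fingers":-1,"dx":0,"dy":0,"dz":0,"turn":0},
  ],
)

```text
clock: 72.87
position: [0.5882, -0.0144, 0.2834]
ee_rot: [0.025, 0.999, -0.027, 0.012]
contact_force: [0.2, -0.7, -0.4]
width: 0.0855
```

```bash
python3 - <<'E'
from look import *
from st import st
s=st(); s,w,c=look({'hood':(.609,-.0195,0)},'w12.png')
# dark handle: project bar and refine by dark-pixel mask around it
im=w['pixels']; 
b=M['hood'][1]; q=proj(c,b+[.609,-.0195,0]); x0,y0=(q.min(0)-25).astype(int); x1,y1=(q.max(0)+25).astype(int); print(x0,y0,x1,y1)
x0,y0=max(x0,0),max(y0,0); dark=np.zeros(im.shape[:2],np.uint8); dark[y0:y1,x0:x1]=(im[y0:y1,x0:x1].max(2)<60)
n,l,st_,ce=cv2.connectedComponentsWithStats(dark); print([(st_[k].tolist(),ce[k].round(1).tolist()) for k in range(1,n) if st_[k,4]>150])
E
```

```text
tcp [ 0.5882 -0.0144  0.2834] yaw -0.053 z [ 0.022 -0.05 ] xz 0.025 F [ 0.2 -0.7 -0.4] w 0.0855 t 72.87 qd [ 0.   -0.   -0.01 -0.   -0.   -0.  ]
tcp [ 0.5882 -0.0144  0.2834] yaw -0.0536 F [ 0.2 -0.7 -0.4] w 0.0855 t 72.87
hood 0.91 [296. 176.] [ 0.6103 -0.0184 -0.0165] 0.97
262 114 330 264
[([288, 139, 17, 99, 1318], [297.3, 186.7])]
```

>>> play_rows(
  series=[
    {"fingers":-1,"dx":1,"dy":0,"dz":-2,"turn":0.005},
    {"fingers":-1,"dx":2,"dy":0,"dz":-5,"turn":0.005},
    {"fingers":-1,"dx":3,"dy":-0.5,"dz":-8,"turn":0.005},
    {"fingers":-1,"dx":3,"dy":-0.5,"dz":-9,"turn":0.005},
    {"fingers":-1,"dx":3,"dy":-0.5,"dz":-9,"turn":0.005},
    {"fingers":-1,"dx":3,"dy":-0.5,"dz":-9,"turn":0.005},
    {"fingers":-1,"dx":2,"dy":-0.5,"dz":-9,"turn":0},
    {"fingers":-1,"dx":2,"dy":-0.5,"dz":-9,"turn":0},
    {"fingers":-1,"dx":1,"dy":-0.5,"dz":-9,"turn":0},
    {"fingers":-1,"dx":0,"dy":0,"dz":-9,"turn":0},
    {"fingers":-1,"dx":0,"dy":0,"dz":-9,"turn":0},
    {"fingers":-1,"dx":0,"dy":0,"dz":-9,"turn":0},
    {"fingers":-1,"dx":0,"dy":0,"dz":-8,"turn":0},
    {"fingers":-1,"dx":0,"dy":0,"dz":-6,"turn":0},
    {"fingers":-1,"dx":0,"dy":0,"dz":-4,"turn":0},
    {"fingers":-1,"dx":0,"dy":0,"dz":-2,"turn":0},
    {"fingers":-1,"dx":0,"dy":0,"dz":0,"turn":0},
  ],
)

```text
clock: 74.38
position: [0.6132, -0.0187, 0.16]
ee_rot: [0.025, 0.999, -0.01, 0.018]
contact_force: [-0.1, 0.1, -0.2]
width: 0.0856
```

```bash
python3 st.py
```

```text
tcp [ 0.6132 -0.0187  0.16  ] yaw -0.02 z [ 0.035 -0.05 ] xz 0.036 F [-0.1  0.1 -0.2] w 0.0856 t 74.38 qd [-0. -0. -0. -0. -0. -0.]
```

>>> play_rows(
  series=[
    {"fingers":-1,"dx":-0.5,"dy":0,"dz":-2,"turn":0},
    {"fingers":-1,"dx":-1,"dy":0,"dz":-5,"turn":0},
    {"fingers":-1,"dx":-1,"dy":0,"dz":-6,"turn":0},
    {"fingers":-1,"dx":-0.5,"dy":0,"dz":-6,"turn":0},
    {"fingers":-1,"dx":0,"dy":0,"dz":-6,"turn":0},
    {"fingers":-1,"dx":0,"dy":0,"dz":-5,"turn":0},
    {"fingers":-1,"dx":0,"dy":0,"dz":-4,"turn":0},
    {"fingers":-1,"dx":0,"dy":0,"dz":-2,"turn":0},
    {"fingers":-1,"dx":0,"dy":0,"dz":0,"turn":0},
  ],
)

```text
clock: 75.13
position: [0.6106, -0.0187, 0.1217]
ee_rot: [0.025, 0.999, -0.01, 0.019]
contact_force: [0.1, 1.0, -0.2]
width: 0.0854
```

>>> play_rows(
  squeeze=60,
  series=[
    {"fingers":1,"dx":0,"dy":0,"dz":0,"turn":0},
    {"fingers":1,"dx":0,"dy":0,"dz":0,"turn":0},
    {"fingers":1,"dx":0,"dy":0,"dz":0,"turn":0},
    {"fingers":1,"dx":0,"dy":0,"dz":0,"turn":0},
    {"fingers":1,"dx":0,"dy":0,"dz":0,"turn":0},
    {"fingers":1,"dx":0,"dy":0,"dz":0,"turn":0},
    {"fingers":1,"dx":0,"dy":0,"dz":0,"turn":0},
  ],
)

```text
clock: 75.72
position: [0.6111, -0.0189, 0.1224]
ee_rot: [0.025, 0.999, -0.01, 0.02]
contact_force: [0.9, -0.4, -1.4]
width: 0.0125
```

```bash
python3 st.py
```

```text
tcp [ 0.6111 -0.0189  0.1224] yaw -0.02 z [ 0.039 -0.051] xz 0.04 F [ 0.9 -0.4 -1.4] w 0.0125 t 75.72 qd [-0. -0. -0. -0.  0.  0.]
```

>>> play_rows(
  series=[
    {"fingers":1,"dx":0,"dy":0,"dz":2,"turn":0},
    {"fingers":1,"dx":0,"dy":0,"dz":4,"turn":0},
    {"fingers":1,"dx":0,"dy":0,"dz":7,"turn":0},
    {"fingers":1,"dx":0,"dy":0,"dz":9,"turn":0},
    {"fingers":1,"dx":0,"dy":0,"dz":10,"turn":0},
    {"fingers":1,"dx":0,"dy":0,"dz":10,"turn":0},
    {"fingers":1,"dx":0,"dy":0,"dz":10,"turn":0},
    {"fingers":1,"dx":0,"dy":0,"dz":10,"turn":0},
    {"fingers":1,"dx":0,"dy":0,"dz":10,"turn":0},
    {"fingers":1,"dx":0,"dy":0,"dz":10,"turn":0},
    {"fingers":1,"dx":0,"dy":0,"dz":10,"turn":0},
    {"fingers":1,"dx":0,"dy":0,"dz":10,"turn":0},
    {"fingers":1,"dx":0,"dy":0,"dz":10,"turn":0},
    {"fingers":1,"dx":0,"dy":0,"dz":8,"turn":0},
    {"fingers":1,"dx":0,"dy":0,"dz":5,"turn":0},
    {"fingers":1,"dx":0,"dy":0,"dz":2,"turn":0},
    {"fingers":1,"dx":0,"dy":0,"dz":0,"turn":0},
  ],
)

```text
clock: 77.13
position: [0.6093, -0.0184, 0.2637]
ee_rot: [0.025, 0.999, -0.01, 0.019]
contact_force: [0.8, 0.7, -2.8]
width: 0.0128
```

```bash
python3 st.py
```

```text
tcp [ 0.6093 -0.0184  0.2637] yaw -0.02 z [ 0.038 -0.051] xz 0.039 F [ 0.8  0.7 -2.8] w 0.0128 t 77.13 qd [ 0. -0. -0.  0.  0. -0.]
```

>>> play_rows(
  series=[
    {"fingers":1,"dx":0,"dy":3,"dz":0,"turn":0.003},
    {"fingers":1,"dx":-1,"dy":6,"dz":0,"turn":0.003},
    {"fingers":1,"dx":-1,"dy":9,"dz":0,"turn":0.003},
    {"fingers":1,"dx":-1,"dy":12,"dz":0,"turn":0.003},
    {"fingers":1,"dx":-1,"dy":14,"dz":0,"turn":0.003},
    {"fingers":1,"dx":-1,"dy":14,"dz":0,"turn":0.003},
    {"fingers":1,"dx":-1,"dy":14,"dz":0,"turn":0.003},
    {"fingers":1,"dx":-1,"dy":14,"dz":0,"turn":0.003},
    {"fingers":1,"dx":-1,"dy":14,"dz":0,"turn":0.003},
    {"fingers":1,"dx":-1,"dy":14,"dz":0,"turn":0.003},
    {"fingers":1,"dx":-1,"dy":14,"dz":0,"turn":0.003},
    {"fingers":1,"dx":-1,"dy":14,"dz":0,"turn":0.003},
    {"fingers":1,"dx":-1,"dy":14,"dz":0,"turn":0.003},
    {"fingers":1,"dx":-1,"dy":14,"dz":0,"turn":0.003},
    {"fingers":1,"dx":-1,"dy":14,"dz":0,"turn":0.003},
    {"fingers":1,"dx":-1,"dy":14,"dz":0,"turn":0.003},
    {"fingers":1,"dx":-1,"dy":14,"dz":0,"turn":0.003},
    {"fingers":1,"dx":-1,"dy":14,"dz":0,"turn":0.003},
    {"fingers":1,"dx":-1,"dy":14,"dz":0,"turn":0.003},
    {"fingers":1,"dx":-1,"dy":14,"dz":0,"turn":0.003},
  ],
)

```text
clock: 78.8
position: [0.5768, 0.2723, 0.2559]
ee_rot: [0.02, 0.999, 0.029, 0.012]
contact_force: [-0.2, -0.8, -3.0]
width: 0.0126
```

```bash
python3 st.py
```

```text
tcp [0.5768 0.2723 0.2559] yaw 0.058 z [ 0.025 -0.04 ] xz 0.023 F [-0.2 -0.8 -3. ] w 0.0126 t 78.8 qd [ 0.3   0.1  -0.15  0.    0.06  0.24]
```

>>> play_rows(
  series=[
    {"fingers":1,"dx":2,"dy":9,"dz":0,"turn":0},
    {"fingers":1,"dx":3,"dy":7,"dz":0,"turn":0},
    {"fingers":1,"dx":3,"dy":5,"dz":0,"turn":0},
    {"fingers":1,"dx":3,"dy":2,"dz":0,"turn":0},
    {"fingers":1,"dx":1,"dy":0,"dz":0,"turn":0},
    {"fingers":1,"dx":0,"dy":0,"dz":0,"turn":0},
  ],
)

```text
clock: 79.3
position: [0.5872, 0.3039, 0.2543]
ee_rot: [0.02, 0.999, 0.032, 0.011]
contact_force: [0.2, 0.0, -3.1]
width: 0.0128
```

```bash
cat > hoodfit.py <<'E'
from look import *
from st import st
from scipy.optimize import least_squares
s=st(); p=s['position']
def edge(): pass
V=[]
for n in ('scene','side'):
    im=get_image(n); c=cam(im); ds=masks_of(im,'hood'); V.append((c,ds[0]['region'])); save(im,'hf_%s.png'%n); print(n,ds[0]['p'],ds[0]['region'].sum())
S=4; ms=[cv2.resize(m.astype(np.uint8),None,fx=S,fy=S) for c,m in V]
def cost(v):
    Rm=R.from_euler('zyx',[v[3]/10,v[4]/10,v[5]/10]).as_matrix(); r=0
    for (c,_),m in zip(V,ms):
        g=np.zeros_like(m); q=proj(c,M['hood'][0]@Rm.T+np.array(v[:3])/100); cv2.fillConvexPoly(g,cv2.convexHull(np.round(((q+.5)*S-.5)*16).astype(np.int32)),1,shift=4)
        k=np.ones_like(m)
        tp=proj(c,np.array([[p[0],p[1],p[2]-.015]]))[0]; k[:int(tp[1]*S)]=0   # ignore rows above the hand
        r-=((g&m)*k).sum()/((g|m)*k).sum()
    return r
z0=p[2]-.1224; best=None
for roll in(-.04,0,.04):
  x0=np.array([p[0]*100,p[1]*100,z0*100,.58,roll*10,0]); r=minimize(cost,x0,method='Nelder-Mead',options=dict(initial_simplex=[x0]+[x0+np.eye(6)[i]*.6 for i in range(6)],maxiter=700,xatol=.01,fatol=1e-5))
  if best is None or r.fun<best.fun: best=r
v=best.x; print('xyz',(v[:3]/100).round(4),'yaw,pitch_y,roll_x',(v[3:]/10).round(3),best.fun)
E
python3 hoodfit.py
```

```text
tcp [0.5872 0.3039 0.2543] yaw 0.065 z [ 0.023 -0.039] xz 0.02 F [ 0.2  0.  -3.1] w 0.0128 t 79.3 qd [-0.    0.01 -0.01 -0.01  0.    0.  ]
scene 0.84 3737Traceback (most recent call last):
  File "hoodfit.py", line 8, in <module>
    im=get_image(n); c=cam(im); ds=masks_of(im,'hood'); V.append((c,ds[0]['region'])); save(im,'hf_%s.png'%n); print(n,ds[0]['p'],ds[0]['region'].sum())
                                                                    ~~^^^
IndexError: list index out of range
```

```bash
sed -i "s/for n in ('scene','side'):/for n in NAMES:/; s/^V=\[\]/import sys; V=[]; NAMES=sys.argv[1:]/" hoodfit.py
sed -i "s/ds=masks_of(im,'hood'); V/ds=masks_of(im,'hood'); \n    if not ds: print(n,'none'); continue\n    V/" hoodfit.py
sed -i "s/^v=best.x/fr=minimize(lambda u:cost([u[0],u[1],z0*100,u[2],0,0]),[p[0]*100,p[1]*100,.6],method='Nelder-Mead',options=dict(initial_simplex=[[p[0]*100,p[1]*100,.6],[p[0]*100+.6,p[1]*100,.6],[p[0]*100,p[1]*100+.6,.6],[p[0]*100,p[1]*100,1.1]])); print('flat',fr.x,fr.fun)\nv=best.x/" hoodfit.py
python3 hoodfit.py scene side
```

```text
tcp [0.5868 0.3035 0.2546] yaw 0.064 z [ 0.023 -0.039] xz 0.02 F [-0.1  0.  -3.6] w 0.0129 t 79.5 qd [ 0. -0.  0.  0. -0. -0.]
scene 0.87 3673
side 0.96 2408
flat [58.63764917 30.58250451  0.46238799] -1.9332992119525072
xyz [0.5905 0.3169 0.1232] yaw,pitch_y,roll_x [ 0.055  0.019 -0.028] -1.9484609910823452
```

>>> play_rows(
  series=[
    {"fingers":1,"dx":1,"dy":-1,"dz":-2,"turn":0},
    {"fingers":1,"dx":1,"dy":-1,"dz":-4,"turn":0},
    {"fingers":1,"dx":1,"dy":-1,"dz":-6,"turn":0},
    {"fingers":1,"dx":0.5,"dy":0,"dz":-7,"turn":0},
    {"fingers":1,"dx":0,"dy":0,"dz":-7,"turn":0},
    {"fingers":1,"dx":0,"dy":0,"dz":-7,"turn":0},
    {"fingers":1,"dx":0,"dy":0,"dz":-7,"turn":0},
    {"fingers":1,"dx":0,"dy":0,"dz":-7,"turn":0},
    {"fingers":1,"dx":0,"dy":0,"dz":-7,"turn":0},
    {"fingers":1,"dx":0,"dy":0,"dz":-7,"turn":0},
    {"fingers":1,"dx":0,"dy":0,"dz":-6,"turn":0},
    {"fingers":1,"dx":0,"dy":0,"dz":-5,"turn":0},
    {"fingers":1,"dx":0,"dy":0,"dz":-3,"turn":0},
    {"fingers":1,"dx":0,"dy":0,"dz":-1,"turn":0},
    {"fingers":1,"dx":0,"dy":0,"dz":0,"turn":0},
  ],
)

```text
clock: 80.95
position: [0.5893, 0.2997, 0.1685]
ee_rot: [0.02, 0.999, 0.032, 0.009]
contact_force: [-0.5, 0.3, -4.0]
width: 0.0126
```

```bash
python3 hoodfit.py scene side
```

```text
tcp [0.5893 0.2997 0.1685] yaw 0.064 z [ 0.02 -0.04] xz 0.017 F [-0.5  0.3 -4. ] w 0.0126 t 80.95 qd [ 0. -0.  0. -0. -0. -0.]
scene 0.94 3531
side 0.82 2209
flat [58.7472395  30.15744811  0.29030832] -1.9493712893510815
xyz [0.5883 0.3041 0.0457] yaw,pitch_y,roll_x [ 0.035 -0.007  0.02 ] -1.9506256445459227
```

>>> play_rows(
  series=[
    {"fingers":1,"dx":0.7,"dy":0.2,"dz":0,"turn":0.005},
    {"fingers":1,"dx":1,"dy":0.2,"dz":0,"turn":0.006},
    {"fingers":1,"dx":0.5,"dy":0,"dz":0,"turn":0.004},
    {"fingers":1,"dx":0,"dy":0,"dz":0,"turn":0},
  ],
)

```text
clock: 81.48
position: [0.5928, 0.3006, 0.1709]
ee_rot: [0.019, 0.999, 0.04, 0.011]
contact_force: [0.7, 0.2, -3.1]
width: 0.0127
```

```bash
python3 hoodfit.py scene side
```

```text
tcp [0.5928 0.3006 0.1709] yaw 0.081 z [ 0.025 -0.038] xz 0.021 F [ 0.7  0.2 -3.1] w 0.0127 t 81.48 qd [ 0. -0. -0.  0.  0. -0.]
scene 0.63 3494
side 0.7 2209
flat [59.20942165 30.35066511  0.57104513] -1.9525928689807133
xyz [0.5932 0.3076 0.045 ] yaw,pitch_y,roll_x [ 0.059  0.016 -0.006] -1.9566089225531815
```

>>> play_rows(
  series=[
    {"fingers":1,"dx":-0.4,"dy":-0.4,"dz":-1,"turn":0},
    {"fingers":1,"dx":-0.4,"dy":-0.4,"dz":-2,"turn":0},
    {"fingers":1,"dx":0,"dy":0,"dz":-3,"turn":0},
    {"fingers":1,"dx":0,"dy":0,"dz":-3,"turn":0},
  ],
)

```text
clock: 82.02
position: [0.5918, 0.2997, 0.1615]
ee_rot: [0.019, 0.999, 0.04, 0.012]
contact_force: [-0.0, 0.5, -4.2]
width: 0.0125
```

>>> play_rows(
  series=[
    {"fingers":1,"dx":0,"dy":0,"dz":-3,"turn":0},
    {"fingers":1,"dx":0,"dy":0,"dz":-2,"turn":0},
  ],
)

```text
clock: 82.18
position: [0.5916, 0.2997, 0.1556]
ee_rot: [0.019, 0.999, 0.04, 0.011]
contact_force: [1.0, -1.2, -3.0]
width: 0.0131
```

>>> play_rows(
  series=[
    {"fingers":1,"dx":0,"dy":0,"dz":-2,"turn":0},
    {"fingers":1,"dx":0,"dy":0,"dz":-2,"turn":0},
  ],
)

```text
clock: 82.35
position: [0.5915, 0.2991, 0.1509]
ee_rot: [0.02, 0.999, 0.04, 0.011]
contact_force: [-1.0, -0.6, -3.7]
width: 0.0127
```

Rim is 5 mm below the foam's top without contact. Continuing down to 0.134.

>>> play_rows(
  series=[
    {"fingers":1,"dx":0,"dy":0,"dz":-2.5,"turn":0},
    {"fingers":1,"dx":0,"dy":0,"dz":-2.5,"turn":0},
    {"fingers":1,"dx":0,"dy":0,"dz":-2,"turn":0},
  ],
)

```text
clock: 82.6
position: [0.5915, 0.2989, 0.1429]
ee_rot: [0.02, 0.999, 0.04, 0.011]
contact_force: [0.1, -0.7, -3.0]
width: 0.0131
```

>>> play_rows(
  series=[
    {"fingers":1,"dx":0,"dy":0,"dz":-2,"turn":0},
    {"fingers":1,"dx":0,"dy":0,"dz":-2,"turn":0},
  ],
)

```text
clock: 82.77
position: [0.5915, 0.299, 0.1383]
ee_rot: [0.02, 0.999, 0.04, 0.011]
contact_force: [0.2, -0.1, -4.1]
width: 0.0129
```

>>> play_rows(
  series=[
    {"fingers":1,"dx":0,"dy":0,"dz":-2,"turn":0},
    {"fingers":1,"dx":0,"dy":0,"dz":-2,"turn":0},
  ],
)

```text
clock: 82.93
position: [0.5911, 0.2994, 0.1345]
ee_rot: [0.02, 0.999, 0.04, 0.011]
contact_force: [-6.0, -0.1, 13.0]
width: 0.0127
```

>>> play_rows(
  series=[
    {"fingers":-0.2,"dx":0,"dy":0,"dz":0,"turn":0},
    {"fingers":-0.2,"dx":0,"dy":0,"dz":0,"turn":0},
    {"fingers":-0.2,"dx":0,"dy":0,"dz":0,"turn":0},
    {"fingers":-0.2,"dx":0,"dy":0,"dz":0,"turn":0},
    {"fingers":-0.2,"dx":0,"dy":0,"dz":3,"turn":0},
    {"fingers":-0.2,"dx":0,"dy":0,"dz":7,"turn":0},
    {"fingers":-0.2,"dx":0,"dy":0,"dz":10,"turn":0},
    {"fingers":-0.2,"dx":0,"dy":0,"dz":12,"turn":0},
    {"fingers":-0.2,"dx":0,"dy":0,"dz":12,"turn":0},
    {"fingers":-0.2,"dx":0,"dy":0,"dz":12,"turn":0},
    {"fingers":-0.2,"dx":0,"dy":0,"dz":12,"turn":0},
    {"fingers":-0.2,"dx":0,"dy":0,"dz":12,"turn":0},
    {"fingers":-0.2,"dx":0,"dy":0,"dz":10,"turn":0},
    {"fingers":-0.2,"dx":0,"dy":0,"dz":6,"turn":0},
    {"fingers":-0.2,"dx":0,"dy":0,"dz":2,"turn":0},
    {"fingers":-0.2,"dx":0,"dy":0,"dz":0,"turn":0},
  ],
)

```text
clock: 84.27
position: [0.5946, 0.3007, 0.2498]
ee_rot: [0.017, 0.999, 0.04, 0.018]
contact_force: [0.6, 0.4, -0.4]
width: 0.0513
```

```bash
python3 - <<'E'
from look import *
from st import st
st(); pics=[]
for n in('scene','side'):
  im=get_image(n); c=cam(im); ds=masks_of(im,'hood')
  if ds: print(n,ds[0]['p'],[fit('hood',[(c,ds[0]['region'])],(.5905,.302),yaw0=.05,z=z,yawfree=True) for z in(.012,.02)])
  b=cv2.cvtColor(im['pixels'],cv2.COLOR_RGB2BGR); q=proj(c,[[.59,.25,.06]])[0].astype(int)
  pics.append(cv2.resize(b[q[1]-85:q[1]+85,q[0]-85:q[0]+85],(400,400),interpolation=cv2.INTER_CUBIC))
cv2.imwrite('pics/end.png',np.hstack(pics))
E
```

```text
tcp [0.5946 0.3007 0.2498] yaw 0.081 z [ 0.038 -0.032] xz 0.035 F [ 0.6  0.4 -0.4] w 0.0513 t 84.27 qd [-0. -0. -0.  0.  0. -0.]
scene 0.76 [(array([0.5887, 0.2987, 0.0482]), np.float64(0.957)), (array([0.5822, 0.2882, 0.015 ]), np.float64(0.94))]
side 0.59 [(array([0.591 , 0.2979, 0.0575]), np.float64(0.957)), (array([0.5869, 0.2866, 0.0474]), np.float64(0.944))]
```

View pics/end.png

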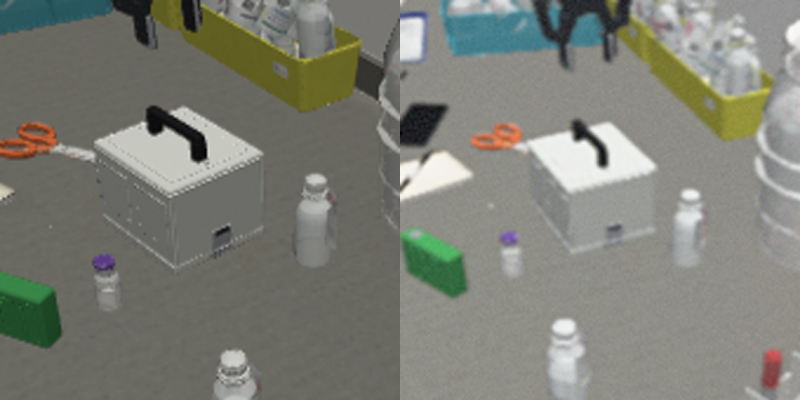

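The lid sits flush and square on its plate. The small vial and both bottles are standing, and the gripper is clear. Handing in.

```bash
python3 -c "
from rig import *
print(sign_off())"
```

```text
the job is handed in; nothing more can be done
None
```

I packed the larger vial and handed the job in at about 84 s of the 128 s allowed. The sign-off itself gives no verdict.

The order was brick, cup, vial, cap, lid. Each part was let go only after the wrist force or the height showed it was fully down. The tool heights at release were within about 1–2 mm of what seated parts should give.

**Last checks:**
- **Cap:** the wrist, scene and side cameras all fit it at (0.594, 0.272) m on the cup's shoulder.
- **Lid:** the rim went past the foam without touching and met the plate at the expected height. In the last picture it sits flush and square.
- **Bystanders:** the small vial and both saline bottles stand upright in that picture, and the gripper is well clear.

**What disagreed or went wrong:**
- **Lid position:** the last camera fits put it 3–4 mm in y from my carrier estimate. The allowance is 6 mm, and I put the difference down to the carrier's plate being counted in the outline.
- **Cup:** it touched the well's rim once. I re-centred it by about 2 mm and it then went in.
- **Vial:** the pads closed on its green cap instead of its body. It stayed upright on the way.
- **Arm tilt:** quick moves left the tool tilted by up to about 0.1 rad. I corrected part of that and moved slowly afterwards.

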